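Lock the pump's dispatch cradle with the ball-lock pin

ROBOT

A 7-joint arm with a two-finger parallel gripper is mounted at the origin on the work surface; the furniture and walls round the work are solid. World frame = base frame: x ahead of the robot, y to its left, z up, the work surface at z = 0. Lengths are in m, angles in rad, forces in N, time in s.
With the tool pointing down it reaches from about 0.4 to 0.875 m from the base axis. Payload 19.3 kg.
Tool frame: the origin (TCP) lies on the centre line of the jaws, within the pads' length; the fingertips stand 8 mm ahead of it and the grasp point (between the pads) lies 11 mm behind it (bot.tip_extent is the distance from the TCP to the fingertips, in m); x points along the fingers, y is the direction in which the jaws open and shut, and the axes are right-handed (so a half turn about x gives the same grasp; the last joint's range is limited). The gripper opens to 85 mm and grips with 20 to 120 N. Pads are 22 mm wide; open, the fingers measure 114 mm over their backs; the gripper's body (76 mm by 85 mm) begins 54 mm behind the grasp point. The pads swing forward as they close: fully open they stand 13 mm farther back than shut.
Start: joints at [-1.364, 0.521, -0.036, 1.599, 0.021, 1.021, -0.113], TCP at [0.171, 0.601, 0.239] pointing down, gripper open.
Joint ranges: [-2.91, 2.91], [-0.3, 2.13], [-1.5, 1.42], [0.17, 2.43], [-1.26, 4.41], [0.16, 1.93], [-2.52, 2.52]. Speed limits (rad/s): [1.89, 1.89, 2.39, 2.39, 3.01, 3.01, 3.01].

INTERFACE

Orientations are given as [roll, pitch, yaw] about the fixed x, y, z axes, in that order (R = Rz(yaw) Ry(pitch) Rx(roll)).
In Python, from workcell import sensors, imaging, order, bot gives the robot as it stands.
- The arm moves only by the tool arm_command, never from a script. Its argument "commands" is a list of rows, each an object of numbers: "dx", "dy", "dz": the shift along the tool's x, y, z in cm; "twist": the turn about the tool's x in rad. A call has 1 to 12 rows; each row is the pose to reach, as a shift and turn from the pose measured when the call began, along the tool's axes at that moment; what a row does not reach only later rows make up. A row lasts 1/12 s, in which the tool goes at most 41.7 mm and 7.16 degrees, less where a joint would pass 70% of its speed; a pose out of reach is approached as far as the arm can. A call with a gripper value outside its range is refused whole. "grip" is the closure, from -1 (fully open) to 1 (shut), set as the call begins (left out, the last holds). The fingers move at their own pace and stop on an object; "squeeze" is the grip in N (left out, the last holds). Time passes only in rows, so rows that repeat a pose let the fingers close. It gives the time, the measured TCP pose, the force and the opening at its end, in the units of the state.
- sensors.observe(): the state, without advancing time (a new reading comes with each control period).
- imaging.grab_frame(name): name is "scene" or "top" or "wrist"; returns the picture (400x640x3 uint8, red, green, blue); there is no depth.
- imaging.camera_info(name): a dict with "fx", "fy", "cx", "cy" (pixels), "origin" and "attitude" of the camera in the world. Camera axes: x right, y down, z forward; pixel columns grow to the right and rows downward; lengths in m; the calibration is good to about 2 mm. A picture is of the moment at which its call begins: read the wrist's pose just before it. camera_info takes no time and is no camera call; for the wrist camera it gives the pose at the moment of the call.
- order.job_done(): hands the job in, once; it reports no verdict.
The state is a dict: "clock": time; "qpos": joint angles; "qd": joint speeds; "joint_efforts": joint torques, N m; "position": TCP position; "tool_rot": TCP orientation; "force": force on the tool from outside, world axes, zero at the start; "moment": the same for the moment, N m; "grip_width": finger opening in m.
Only numpy, scipy, OpenCV 4.12 (cv2) and the standard library are available. Lean on these libraries where they do the work, as an engineer would, in place of code of your own. Each camera call takes 0.05 s, during which the arm holds its last target.

TASK

The feed pump sits in its dispatch cradle with the clamping slide drawn back. Take the ball-lock pin from the wooden block and stand it in the cradle's bush, push the slide up to the pump by its black grip until the pin drops into the slide's hole and stops it, then push the pin fully home by its button and let go so that its balls lock it in. Be gentle: never force the pin against the slide or slam it down on the cradle, and leave the pump sitting in its place.

Things in the scene. Friction and masses are not known exactly. Their poses are not given: they have to be found in the camera images.
- pin: Ball-lock pin, plain steel, 0.2 kg, upright in one of the wooden block's two holes, its flange lying on the block's top. Origin: centre of the flange's underside; z along the pin towards the button. Above: flange 34 mm in diameter, 5 mm thick; dark knurled round head 26 mm in diameter up to 37 mm (grip at about 26 mm, any yaw); then the button. Below: shank 16 mm in diameter with the balls.
- pin_nose (a point): Centre of the pin's flat lower end, 67.5 mm below the flange's underside; the last 4 mm taper to 13.6 mm in diameter. Two balls stick out 3 mm from opposite sides of the shank, 25 to 30 mm above this point; they go in flush only while the button is fully in.
- button (a joint): Travel (m) of the button in the pin's top: 0 = out, balls out, pin locks; 0.006 = fully in, balls in. Its spring takes 2 N to start, 5.5 N fully in. Pressing it also pushes the pin.
- button_top (a point): Centre of the button's upper face (16 mm in diameter), 47 mm above the flange's underside when out, 41 mm when in.
- bush_top (a point): Centre of the upper face of the round bush on the cradle's bridge, 72 mm above the table; the pin's flange lies on it when home. Hole 17.2 mm in diameter, straight down: 17 mm through bush and bridge, 0.7 mm gap, 10 mm slide, 8 mm deck, then free space where the balls come out (1.5 mm of play when home).
- cradle: Fixed cradle of aluminium and steel, 92 x 265 mm, deck 44 mm high. Origin on the table under the bush; y runs along the slide, from the pump (y = -131 mm) through the bush (y = 0) to the grip. Unpressed, the pin only stands in the bush: nose on the solid slide (flange 50 mm above the bush), or, with the slide's hole in line, balls on the bush (flange 42.5 mm above it), and the slide is then blocked.
- grip_mid (a point): Middle of the round black grip knob (24 mm in diameter, 30 mm high), 99 mm above the table, on the slide's outer end. Pushing it along the cradle's -y moves the slide towards the pump; friction about 4 N, dead stop once the pin has dropped 7 mm into the slide's hole.
- slide: Steel clamp slide, 40 mm wide, 10 mm thick; origin under the grip knob, 54 mm above the table, axes as the cradle's. Its pin hole, out of sight under the guide cover, lies 110 to 140 mm from this origin along -y (the grip is clamped in a slot, differently each time): the dropping pin tells when it is in line. It starts 18 to 52 mm short of the bush; some 4 mm past the bush the slide's toe meets the pump.
- pump: Small grey feed pump, 0.95 kg, 66 x 92 x 96 mm, standing loose on the cradle's deck, foot under a fixed lip at its far end; origin at the middle of its underside.
- pin_block: Wooden block 96 x 48 x 76 mm, fixed; origin under its centre, x along its length; two holes 22 mm either side of the centre. The hole without the pin holds a plain dark drift punch (no button), which stays there.
There are look-alikes about, which are no part of the job. What is shaped like the pin but pink or purple is not meant.

How it is judged:
By the outcome, as a careful person would: the job done as asked, in the order asked, and still so for the second after the job is handed in, with the robot touching nothing.
It also fails if it takes over 58 s, if anything falls off the work surface, if the arm or the gripper's body presses on something with over 40 N, if the wrist force passes 120 N, or if a joint passes its speed limit or range.

## Working session

There is one attempt and no reset: what is moved stays moved. The work goes in short steps, Python scripts to look and compute and a tool call to move; the robot and the scene stay as the last step left them, time stands still between calls to the robot, and variables do not carry over. Pictures are saved under pics/ and viewed, and the job is handed in when it is done.

Besides the shell and the picture viewer there is one more tool, called after "Call:" by a JSON object that holds its "api" and its "payload". arm_command: Moves the arm, as the interface text tells. Its arguments: {"type":"object","properties":{"commands":{"type":"array"},"grip":{"type":"number"},"squeeze":{"type":"number"}},"required":["commands"]}

```bash
ls; mkdir -p pics; python3 - <<'E'
from workcell import sensors, imaging, order, bot
import cv2
s=sensors.observe(); print(s)
print(bot.tip_extent)
for n in ["scene","top","wrist"]:
    print(n,imaging.camera_info(n))
    cv2.imwrite(f"pics/{n}0.png",imaging.grab_frame(n)[:,:,::-1])
E
```

```text
pics
{'clock': 0.0, 'qpos': array([-1.36418778,  0.52201236, -0.03631864,  1.60001272,  0.02119469,
        1.02106597, -0.11277571]), 'qd': array([-4.80904868e-04,  1.53290578e-03, -1.89850367e-03,  1.36332147e-03,
        1.41150856e-03,  9.58986320e-05,  1.28695870e-03]), 'joint_efforts': array([-1.16759802e-03, -9.27118707e+01,  1.97943114e+00, -3.69940960e+01,
        1.78301398e-02,  8.07250181e-03, -7.22846994e-05]), 'position': array([0.17075395, 0.60088616, 0.23872516]), 'tool_rot': array([-1.50036132,  1.56968272, -1.77716584]), 'force': array([-0.2441094 , -0.50539375,  0.09375824]), 'moment': array([0.0109075 , 0.03638841, 0.03238877]), 'grip_width': 0.08515213653205372}
0.008
scene {'fx': 373.6494255871879, 'fy': 373.6494255871879, 'cx': 329.9709219501315, 'cy': 199.90156760386967, 'origin': array([ 0.01297932, -0.46401653,  0.58519781]), 'attitude': array([-2.18329414, -0.01366299, -0.72697823])}
top {'fx': 510.0189350850948, 'fy': 510.0189350850948, 'cx': 320.60033254232434, 'cy': 194.44362507761343, 'origin': array([0.30327024, 0.04937715, 0.93065916]), 'attitude': array([-2.97089349,  0.00625846, -1.56744674])}
wrist {'fx': 314.7282056554081, 'fy': 314.7282056554081, 'cx': 326.824091002449, 'cy': 195.3203546588334, 'origin': array([0.10408674, 0.61993086, 0.37342477]), 'attitude': array([2.87113083e+00, 1.08431722e-04, 1.29419752e+00])}
```

View pics/scene0.png

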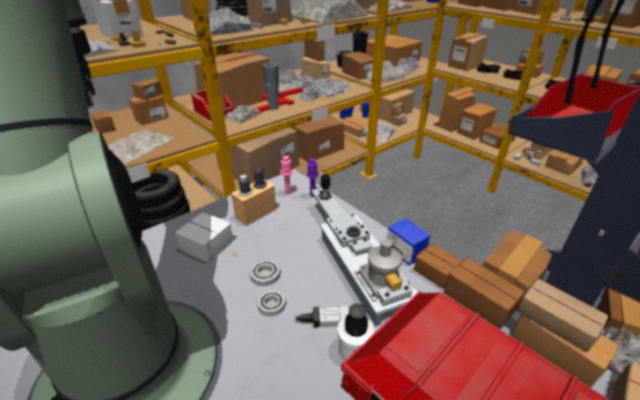

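View pics/top0.png

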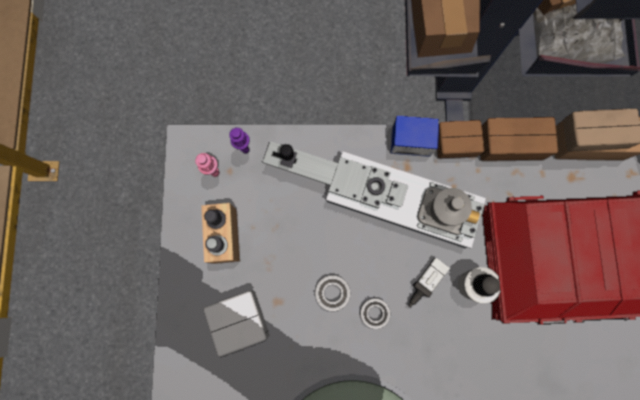

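View pics/wrist0.png

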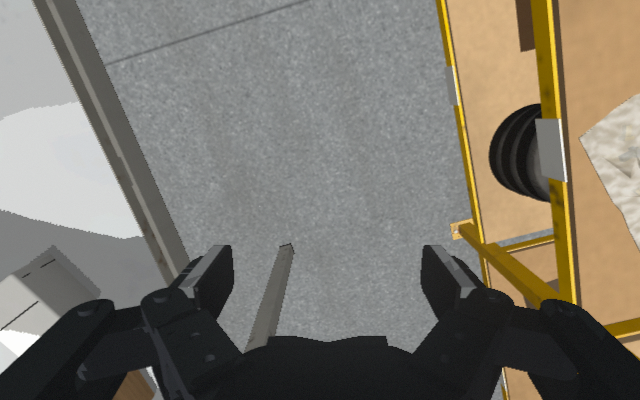

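The top view shows the block at (218,233) with heads at (214,217) and (215,243), the bush at (376,186), the grip at (287,152) and the pump at (450,207). The pink (206,163) and purple (238,139) ones are look-alikes. I'll enlarge the block and cradle next.

```bash
cat > h.py <<'E'
import numpy as np, cv2
from scipy.spatial.transform import Rotation as R
from workcell import sensors, imaging, order, bot
def rot(a): return R.from_euler('xyz',a).as_matrix()
def toworld(info,u,v,z):
    d=rot(info['attitude'])@np.array([(u-info['cx'])/info['fx'],(v-info['cy'])/info['fy'],1])
    o=np.array(info['origin']); return o+d*(z-o[2])/d[2]
def proj(info,p):
    q=rot(info['attitude']).T@(np.array(p)-info['origin']); return np.array([info['fx']*q[0]/q[2]+info['cx'],info['fy']*q[1]/q[2]+info['cy']])
def crop(src,dst,x0,y0,x1,y1,s):
    im=cv2.imread(src)[y0:y1,x0:x1]; cv2.imwrite(dst,cv2.resize(im,None,fx=s,fy=s,interpolation=cv2.INTER_CUBIC))
def tri(i1,p1,i2,p2):
    A=[];b=[]
    for i,p in((i1,p1),(i2,p2)):
        d=rot(i['attitude'])@np.array([(p[0]-i['cx'])/i['fx'],(p[1]-i['cy'])/i['fy'],1]);d/=np.linalg.norm(d)
        M=np.eye(3)-np.outer(d,d);A.append(M);b.append(M@i['origin'])
    x,*_=np.linalg.lstsq(np.vstack(A),np.hstack(b),rcond=None);return x,np.linalg.norm(np.vstack(A)@x-np.hstack(b))
E
python3 - <<'E'
from h import *
crop('pics/top0.png','pics/t_a.png',190,110,350,280,4)
crop('pics/top0.png','pics/t_b.png',310,130,500,260,4)
crop('pics/scene0.png','pics/s_a.png',220,140,420,290,4)
E
```

```text
(no output)
```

View pics/t_a.png

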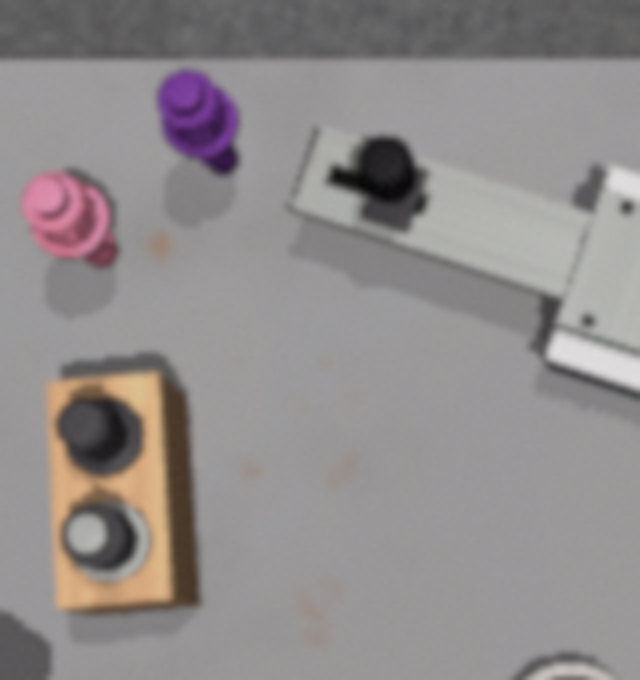

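View pics/t_b.png

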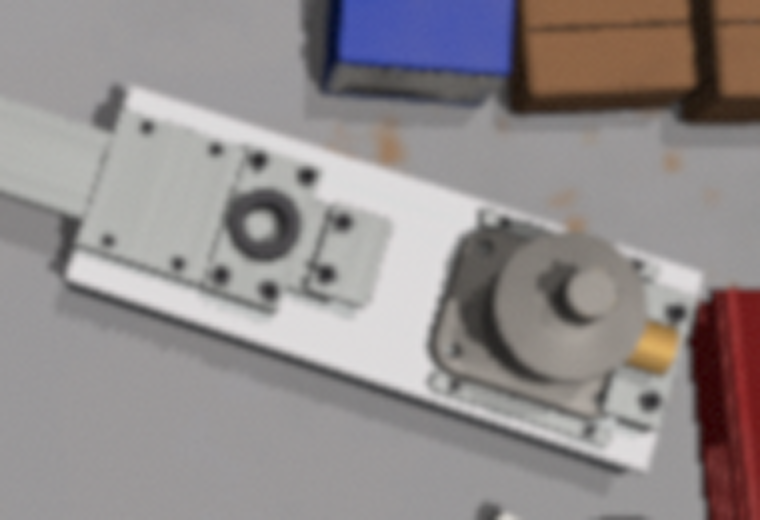

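View pics/s_a.png

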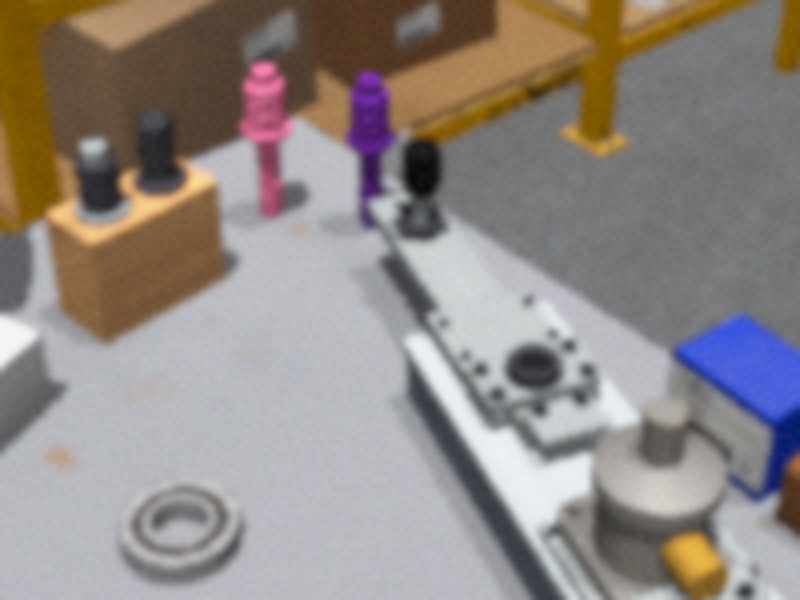

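The candidates are the pink (206,163), the purple (238,139), the all-dark punch (214,217), and the head with a light button and steel flange at (212,243). The last one is the ball-lock pin. Now I'll localise it.

```bash
python3 - <<'E'
from h import *
t=imaging.camera_info('top'); s=imaging.camera_info('scene')
p=lambda *a: print(*[np.round(x,4) if not isinstance(x,str) else x for x in a])
p('button',toworld(t,190+87/4,110+533/4,.076+.047))
p('flange',toworld(t,190+106/4,110+541/4,.081))
p('punchtop',toworld(t,190+92/4,110+424/4,.113))
p('blk corners',*[toworld(t,190+a/4,110+b/4,.076) for a,b in((50,381),(158,372),(174,600),(58,609))])
p('bush',toworld(t,310+264/4,130+225/4,.072))
p('grip top',toworld(t,190+385/4,110+163/4,.114))
p('grip mid via scene tri',tri(t,(286.3,151.5),s,(220+422/4,140+145/4)))
p('bush tri',tri(t,(376,186.2),s,(220+534/4,140+366/4)))
p('button tri',tri(t,(211.75,243.25),s,(220+94/4,140+146/4)))
p('cover/deck corners z.044',*[toworld(t,310+a/4,130+b/4,.044) for a,b in((125,88),(703,275),(642,468),(68,282))])
p('slide outer corners z.064',*[toworld(t,190+a/4,110+b/4,.064) for a,b in((318,128),(291,207))])
p('cover end line',*[toworld(t,190+a/4,110+b/4,.064) for a,b in((590,212),(560,297))])
st=sensors.observe(); p(str(st['clock']),st['position'],rot(st['tool_rot']))
E
```

```text
button [0.3637 0.2269 0.123 ]
flange [0.3635 0.2281 0.081 ]
punchtop [0.4084 0.2289 0.113 ]
blk corners [0.4315 0.2556 0.076 ] [0.4355 0.2098 0.076 ] [0.3395 0.1999 0.076 ] [0.3356 0.2481 0.076 ]
bush [ 0.4657 -0.0396  0.072 ]
grip top [0.5171 0.1119 0.114 ]Traceback (most recent call last):
  File "<stdin>", line 10, in <module>
  File "<stdin>", line 3, in <lambda>
    return _wrapfunc(a, 'round', decimals=decimals, out=out)
    return _wrapit(obj, method, *args, **kwds)
    conv = _array_converter(obj)
ValueError: setting an array element with a sequence. The requested array has an inhomogeneous shape after 1 dimensions. The detected shape was (2,) + inhomogeneous part.
```

```bash
python3 - <<'E'
from h import *
t=imaging.camera_info('top'); s=imaging.camera_info('scene')
p=lambda *a: print(*[np.round(x,4) if isinstance(x,np.ndarray) else x for x in a])
p('grip tri',*tri(t,(286.3,151.3),s,(220+422/4,140+145/4)))
p('bush tri',*tri(t,(376,186.2),s,(220+534/4,140+366/4)))
p('button tri',*tri(t,(211.75,243.25),s,(220+94/4,140+146/4)))
p('deck corners z.044',*[toworld(t,310+a/4,130+b/4,.044) for a,b in((125,88),(703,275),(642,468),(68,282))])
p('slide outer corners z.064',*[toworld(t,190+a/4,110+b/4,.064) for a,b in((318,128),(291,207))])
st=sensors.observe(); p(st['clock'],st['position'],rot(st['tool_rot']))
w=imaging.camera_info('wrist'); T=rot(st['tool_rot'])
p('cam in tool',T.T@(w['origin']-st['position']), T.T@rot(w['attitude']))
E
```

```text
grip tri [0.5166 0.1107 0.117 ] 0.0020470100962984954
bush tri [ 0.4668 -0.0401  0.0684] 0.00046435841718273936
button tri [0.3639 0.2268 0.123 ] 0.00031629051483529906
deck corners z.044 [0.5332 0.0187 0.044 ] [ 0.4491 -0.2349  0.044 ] [ 0.3644 -0.2042  0.044 ] [0.4453 0.0441 0.044 ]
slide outer corners z.064 [0.5459 0.1454 0.064 ] [0.5103 0.1564 0.064 ]
0.15 [0.1708 0.601  0.2388] [[-2.000e-04  2.732e-01  9.619e-01]
 [-9.000e-04  9.619e-01 -2.732e-01]
 [-1.000e+00 -9.000e-04  1.000e-04]]
cam in tool [-1.347e-01 -1.000e-04 -6.930e-02] [[-9.000e-04 -2.671e-01  9.637e-01]
 [ 1.000e+00 -1.000e-04  1.000e-03]
 [-1.000e-04  9.637e-01  2.671e-01]]
```

Call:
{"api": "arm_command", "payload": {"commands": [{"dy":-1.5,"dz":1.4},{"dy":-4.5,"dz":4.2},{"dy":-7.5,"dz":7.0},{"dy":-10.5,"dz":9.85},{"dy":-13.5,"dz":12.7},{"dy":-16.5,"dz":15.5},{"dy":-19.5,"dz":18.3},{"dy":-22.5,"dz":21.1},{"dy":-25.5,"dz":23.9},{"dy":-28.5,"dz":26.8},{"dy":-30.2,"dz":28.4},{"dy":-30.7,"dz":28.8}], "grip": -1, "squeeze": 40}}

```text
validation failed for argument at $.co...
```

```bash
python3 - <<'E'
from h import *
st=sensors.observe();T=rot(st['tool_rot']); print(st['clock'],st['position'],st['force'],T.round(3))
w=imaging.camera_info('wrist'); cv2.imwrite('pics/w1.png',imaging.grab_frame('wrist')[:,:,::-1])
d=np.array([.3637,.2274,.092])-st['position']; print('to pin',T.T@d*100)
print(proj(w,[.3638,.2270,.123]),proj(w,[.3638,.2275,.081]))
E
```

```text
0.15 [0.17075401 0.60095745 0.23884659] [ 0.70376814 -0.56937974  0.11918857] [[-0.     0.273  0.962]
 [-0.001  0.962 -0.273]
 [-1.    -0.001  0.   ]]
to pin [ 14.71484837 -30.64929889  28.7657107 ]
[ 39.84231271 454.3941928 ] [ 71.00413188 417.15212516]
```

View pics/w1.png

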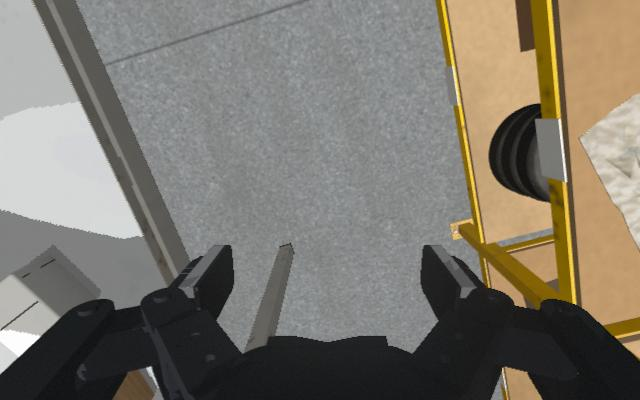

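The call was refused, so nothing moved. I'll retry with every key filled in.

Call:
{"api": "arm_command", "payload": {"commands": [{"dx":0,"dy":-1.5,"dz":1.4,"twist":0},{"dx":0,"dy":-4.5,"dz":4.2,"twist":0},{"dx":0,"dy":-7.5,"dz":7.0,"twist":0},{"dx":0,"dy":-10.5,"dz":9.85,"twist":0},{"dx":0,"dy":-13.5,"dz":12.7,"twist":0},{"dx":0,"dy":-16.5,"dz":15.5,"twist":0},{"dx":0,"dy":-19.5,"dz":18.3,"twist":0},{"dx":0,"dy":-22.5,"dz":21.1,"twist":0},{"dx":0,"dy":-25.5,"dz":23.9,"twist":0},{"dx":0,"dy":-28.5,"dz":26.8,"twist":0},{"dx":0,"dy":-30.2,"dz":28.4,"twist":0},{"dx":0,"dy":-30.7,"dz":28.8,"twist":0}], "grip": -1, "squeeze": 40}}

```text
clock: 1.2
position: [0.3655, 0.2233, 0.2394]
tool_rot: [-1.0, 1.569, -1.281]
force: [-0.2, 0.5, -0.2]
grip_width: 0.0855
```

```bash
python3 - <<'E'
from h import *
st=sensors.observe();T=rot(st['tool_rot']); print(st['clock'],st['position'],st['qd'].round(3),T.round(3))
w=imaging.camera_info('wrist'); cv2.imwrite('pics/w1.png',imaging.grab_frame('wrist')[:,:,::-1])
st=sensors.observe();d=np.array([.3637,.2274,.092])-st['position']; print('to pin',T.T@d*100,st['position'])
print(proj(w,[.3638,.2270,.123]),proj(w,[.3638,.2275,.081]))
E
```

```text
1.2 [0.36547772 0.22330286 0.23935851] [ 0.077 -0.008 -0.004  0.012 -0.018 -0.009  0.105] [[ 0.     0.278  0.961]
 [-0.001  0.961 -0.278]
 [-1.    -0.001  0.001]]
to pin [14.73336415  0.28375298 -0.23482496] [0.36511161 0.22420807 0.23933834]
[330.53455789 191.81590487] [330.54710945 180.35104972]
```

View pics/w1.png

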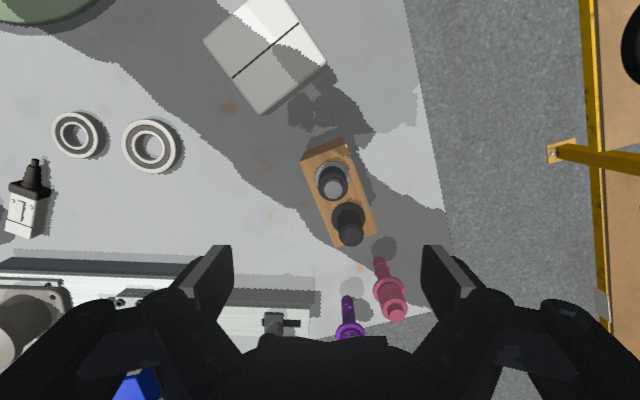

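The wrist view shows the pin's button at about (333,186) and its flange at (331,180), within a few pixels of the prediction. I'm descending.

Call:
{"api": "arm_command", "payload": {"commands": [{"dx":1.5,"dy":0.28,"dz":-0.23,"twist":0},{"dx":4,"dy":0.28,"dz":-0.23,"twist":0},{"dx":6.5,"dy":0.28,"dz":-0.23,"twist":0},{"dx":8.5,"dy":0.28,"dz":-0.23,"twist":0},{"dx":10.5,"dy":0.28,"dz":-0.23,"twist":0},{"dx":12,"dy":0.28,"dz":-0.23,"twist":0},{"dx":13.2,"dy":0.28,"dz":-0.23,"twist":0},{"dx":14,"dy":0.28,"dz":-0.23,"twist":0},{"dx":14.4,"dy":0.28,"dz":-0.23,"twist":0},{"dx":14.6,"dy":0.28,"dz":-0.23,"twist":0},{"dx":14.6,"dy":0.28,"dz":-0.23,"twist":0},{"dx":14.6,"dy":0.28,"dz":-0.23,"twist":0}]}}

```text
clock: 2.25
position: [0.3638, 0.2277, 0.0938]
tool_rot: [-0.395, 1.57, -0.676]
force: [0.3, 1.0, -0.6]
grip_width: 0.0855
```

```bash
python3 - <<'E'
from h import *
st=sensors.observe();T=rot(st['tool_rot']); print(st['clock'],st['position'],st['force'])
cv2.imwrite('pics/w2.png',imaging.grab_frame('wrist')[:,:,::-1])
d=np.array([.3637,.2274,.092])-st['position']; print('to pin',T.T@d*100)
E
```

```text
2.25 [0.36383607 0.22769648 0.09376294] [ 0.34305028  1.04815257 -0.5667338 ]
to pin [ 0.17630095 -0.03219802 -0.0049974 ]
```

View pics/w2.png

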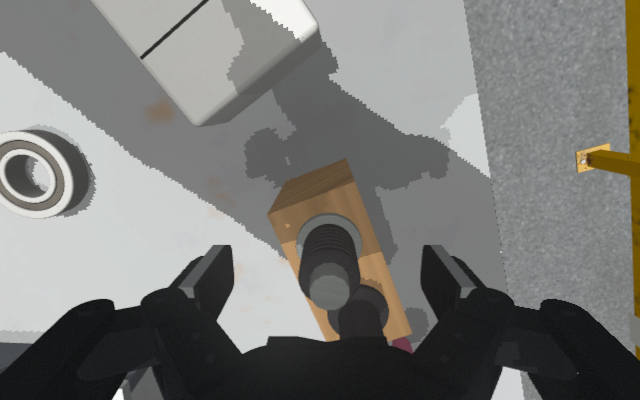

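The pin stands centred between the pads, at (330,265). Closing.

Call:
{"api": "arm_command", "payload": {"commands": [{"dx":0.15,"dy":0,"dz":0,"twist":0},{"dx":0.15,"dy":0,"dz":0,"twist":0},{"dx":0.15,"dy":0,"dz":0,"twist":0},{"dx":0.15,"dy":0,"dz":0,"twist":0},{"dx":0.15,"dy":0,"dz":0,"twist":0},{"dx":0.15,"dy":0,"dz":0,"twist":0},{"dx":0.15,"dy":0,"dz":0,"twist":0},{"dx":0.15,"dy":0,"dz":0,"twist":0},{"dx":0.15,"dy":0,"dz":0,"twist":0},{"dx":0.15,"dy":0,"dz":0,"twist":0}], "grip": 1, "squeeze": 50}}

```text
clock: 3.13
position: [0.364, 0.2277, 0.0926]
tool_rot: [0.11, 1.57, -0.171]
force: [-2.3, -0.8, 8.1]
grip_width: 0.0248
```

Call:
{"api": "arm_command", "payload": {"commands": [{"dx":-0.2,"dy":0,"dz":0,"twist":0},{"dx":-0.8,"dy":0,"dz":0,"twist":0},{"dx":-1.8,"dy":0,"dz":0,"twist":0},{"dx":-3.2,"dy":0,"dz":0,"twist":0},{"dx":-4.8,"dy":0,"dz":0,"twist":0},{"dx":-6.6,"dy":0,"dz":0,"twist":0},{"dx":-8.4,"dy":0,"dz":0,"twist":0},{"dx":-10.0,"dy":0,"dz":0,"twist":0},{"dx":-11.2,"dy":0,"dz":0,"twist":0},{"dx":-12,"dy":0,"dz":0,"twist":0},{"dx":-12,"dy":0,"dz":0,"twist":0}]}}

```text
clock: 4.05
position: [0.3643, 0.2281, 0.2141]
tool_rot: [0.72, 1.568, 0.438]
force: [-0.7, 0.3, -1.9]
grip_width: 0.0244
```

```bash
python3 - <<'E'
from h import *
st=sensors.observe();T=rot(st['tool_rot']); print(st['clock'],st['position'],st['force'],st['grip_width'],T.round(3),st['qpos'].round(2))
cv2.imwrite('pics/w3.png',imaging.grab_frame('wrist')[:,:,::-1])
print('to bush',T.T@(np.array([.4662,-.0397,.2])-st['position'])*100)
E
```

```text
4.05 [0.36428176 0.22807027 0.21405151] [-0.68825474  0.29209904 -1.9171725 ] 0.02435456247120588 [[ 0.003  0.277  0.961]
 [ 0.001  0.961 -0.277]
 [-1.     0.002  0.002]] [-0.78  0.25  0.09  2.12 -0.03  0.77  0.63]
to bush [  1.39854217 -22.90051132  17.21823372]
```

View pics/w3.png

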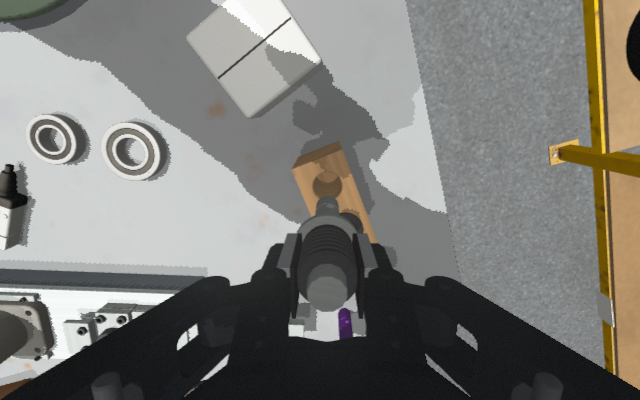

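The pin is held and lifted; the force reads about its weight and its hole in the block is empty at (327,184). Next I carry it to above the bush.

Call:
{"api": "arm_command", "payload": {"commands": [{"dx":0,"dy":-0.6,"dz":0.45,"twist":0},{"dx":0,"dy":-2.0,"dz":1.5,"twist":0},{"dx":0,"dy":-4.2,"dz":3.2,"twist":0},{"dx":0,"dy":-6.8,"dz":5.1,"twist":0},{"dx":0,"dy":-9.6,"dz":7.2,"twist":0},{"dx":0,"dy":-12.4,"dz":9.3,"twist":0},{"dx":0,"dy":-15.2,"dz":11.4,"twist":0},{"dx":0,"dy":-17.8,"dz":13.4,"twist":0},{"dx":0,"dy":-20.2,"dz":15.2,"twist":0},{"dx":0,"dy":-21.9,"dz":16.5,"twist":0},{"dx":0,"dy":-22.7,"dz":17.1,"twist":0},{"dx":0,"dy":-22.9,"dz":17.2,"twist":0}]}}

```text
clock: 5.1
position: [0.4656, -0.042, 0.2123]
tool_rot: [-0.061, 1.57, -0.345]
force: [-0.5, 0.8, -1.4]
grip_width: 0.0244
```

Call:
{"api": "arm_command", "payload": {"commands": [{"dx":0.5,"dy":0,"dz":0,"twist":0},{"dx":1.4,"dy":0,"dz":0,"twist":0},{"dx":2.4,"dy":0,"dz":0,"twist":0},{"dx":3.2,"dy":0,"dz":0,"twist":0},{"dx":3.7,"dy":0,"dz":0,"twist":0},{"dx":3.8,"dy":0,"dz":0,"twist":0},{"dx":3.8,"dy":0,"dz":0,"twist":0}]}}

```text
clock: 5.68
position: [0.4653, -0.0417, 0.1739]
tool_rot: [-1.784, 1.57, -2.067]
force: [-0.7, 1.1, -2.7]
grip_width: 0.0245
```

```bash
python3 - <<'E'
from h import *
st=sensors.observe();T=rot(st['tool_rot']); print(st['clock'],st['position'],st['force'],st['grip_width'],T.round(3))
for n in('top','scene','wrist'): cv2.imwrite(f'pics/{n}4.png',imaging.grab_frame(n)[:,:,::-1])
st=sensors.observe();print('to bush',T.T@(np.array([.4662,-.0397,.156])-st['position'])*100)
t=imaging.camera_info('top'); s=imaging.camera_info('scene'); w=imaging.camera_info('wrist')
P=st['position']
for i in(t,s,w): print(proj(i,[.4662,-.0397,.072]),proj(i,P-[0,0,.0841]))
crop('pics/scene4.png','pics/s4.png',300,190,410,280,7)
crop('pics/top4.png','pics/t4.png',320,130,440,230,6)
E
```

```text
5.6833 [ 0.46534975 -0.04165568  0.1738955 ] [-0.67769352  1.09437155 -2.68223359] 0.024537315853040226 [[-0.     0.279  0.96 ]
 [-0.     0.96  -0.279]
 [-1.    -0.    -0.   ]]
to bush [ 1.85999962  0.22360641 -0.02110299]
[376.08242088 185.97286263] [378.51408266 184.16607041]
[353.10628047 230.23521195] [354.1277136 224.0668701]
[329.46290268 199.23694612] [326.63340553 206.63666449]
```

View pics/s4.png

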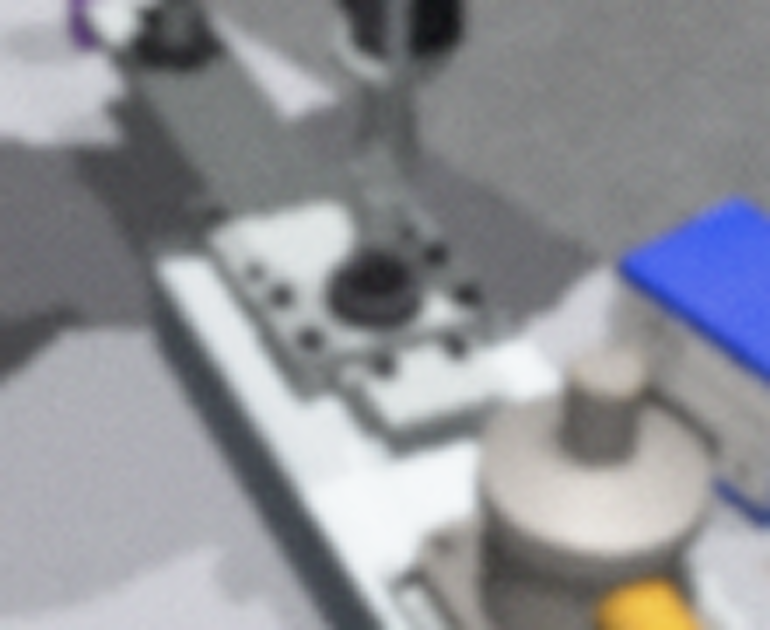

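View pics/wrist4.png

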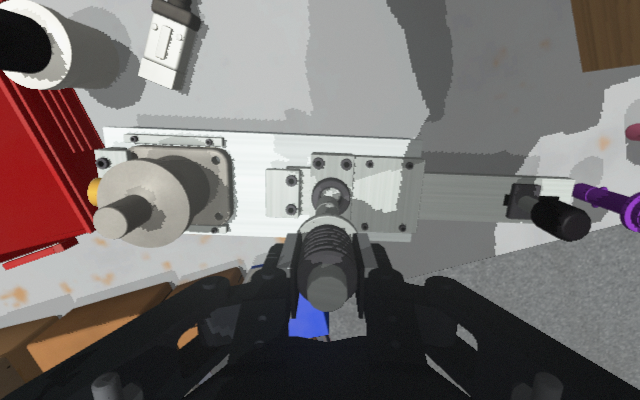

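View pics/t4.png

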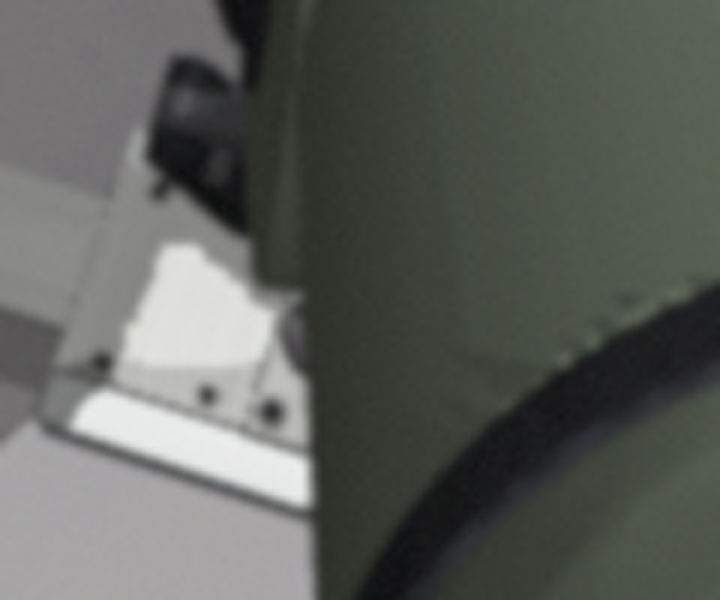

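```bash
python3 - <<'E'
from h import *
crop('pics/wrist4.png','pics/w4c.png',280,140,380,240,8)
crop('pics/scene4.png','pics/s4c.png',325,205,385,245,13)
E
```

```text
(no output)
```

View pics/w4c.png

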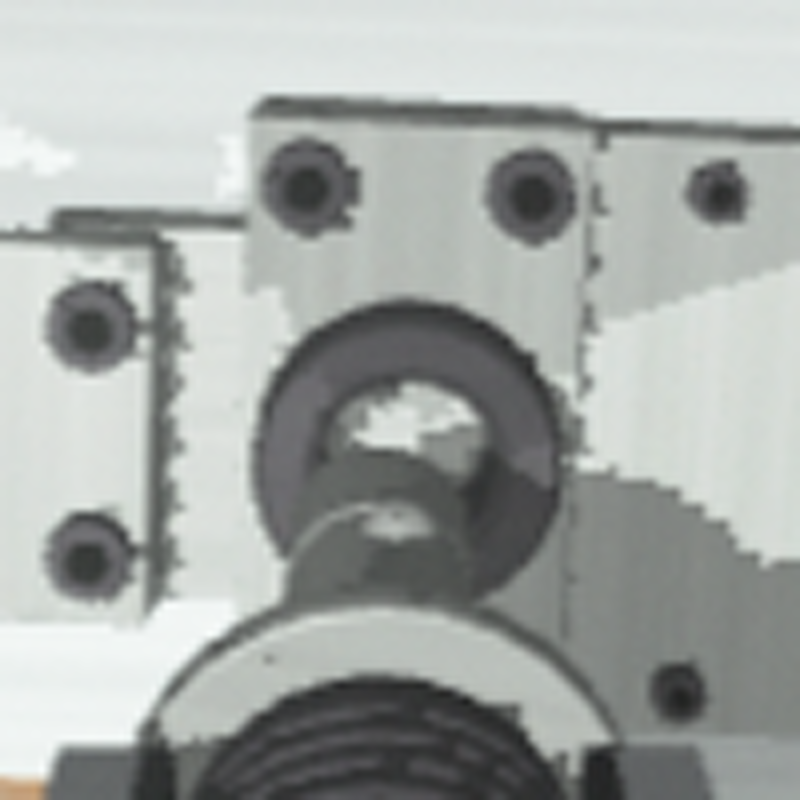

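View pics/s4c.png

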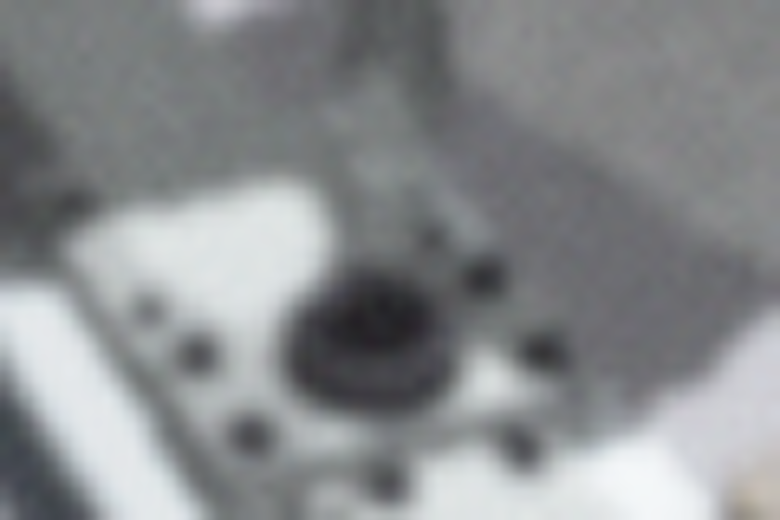

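In the wrist crop, the nose and the bush show the same small offset (about +1.5, -2 px) from prediction, so the bush position relative to the tool holds to about 0.5 mm. I'll align, lower to just above the bush and check again.

Call:
{"api": "arm_command", "payload": {"commands": [{"dx":0,"dy":0.1,"dz":0,"twist":0},{"dx":0.2,"dy":0.2,"dz":-0.02,"twist":0},{"dx":0.6,"dy":0.22,"dz":-0.02,"twist":0},{"dx":1.0,"dy":0.22,"dz":-0.02,"twist":0},{"dx":1.3,"dy":0.22,"dz":-0.02,"twist":0},{"dx":1.4,"dy":0.22,"dz":-0.02,"twist":0},{"dx":1.4,"dy":0.22,"dz":-0.02,"twist":0},{"dx":1.4,"dy":0.22,"dz":-0.02,"twist":0}]}}

```text
clock: 6.5
position: [0.4662, -0.0398, 0.1605]
tool_rot: [0.068, 1.57, -0.216]
force: [0.7, 1.0, -2.0]
grip_width: 0.0245
```

```bash
python3 - <<'E'
from h import *
st=sensors.observe();T=rot(st['tool_rot']); print(st['clock'],st['position'],st['force'],st['grip_width'])
w=imaging.camera_info('wrist');P=st['position']
for n in('scene','wrist'): cv2.imwrite(f'pics/{n}5.png',imaging.grab_frame(n)[:,:,::-1])
print('to bush',T.T@(np.array([.4662,-.0397,.156])-st['position'])*100)
s=imaging.camera_info('scene')
for i in(s,w): print(proj(i,[.4662,-.0397,.072]),proj(i,P-[0,0,.0841]),proj(i,P-[0,0,.0166]))
crop('pics/wrist5.png','pics/w5c.png',280,140,380,240,7)
crop('pics/scene5.png','pics/s5c.png',320,190,390,250,10)
E
```

```text
6.5 [ 0.46622036 -0.03982403  0.16054044] [ 0.66513691  0.98463183 -1.98379564] 0.02446199911296686
to bush [ 0.4540385   0.01130286 -0.00591681]
[353.10628047 230.23521195] [353.25612714 228.65686573] [354.89858666 202.97131756]
[326.77653301 204.82010714] [326.6258964  206.70285992] [326.67198766 245.88856656]
```

View pics/w5c.png

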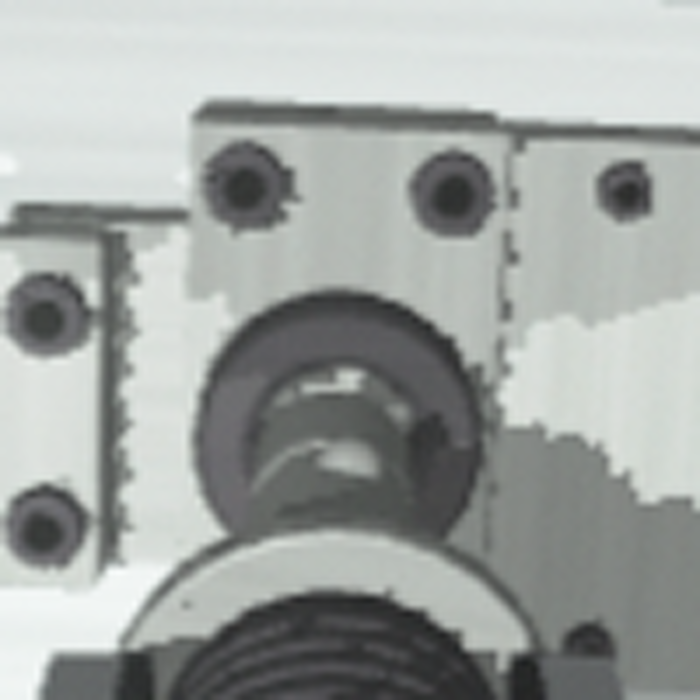

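View pics/s5c.png

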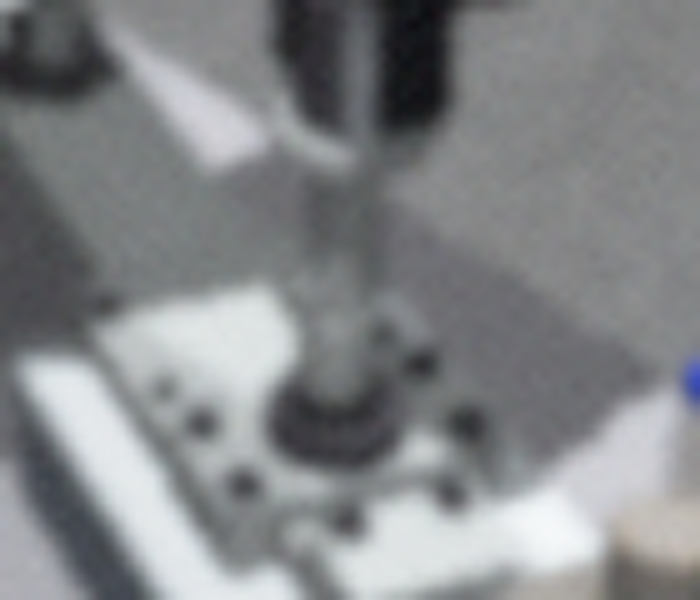

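The nose sits over the bore in both views (wrist crop: bore about (331,440), nose about (332,450); scene crop: shank x about 335, bush x about 336). Lowering in stages with force checks.

Call:
{"api": "arm_command", "payload": {"commands": [{"dx":0.2,"dy":0.01,"dz":0,"twist":0},{"dx":0.4,"dy":0.01,"dz":0,"twist":0},{"dx":0.6,"dy":0.01,"dz":0,"twist":0},{"dx":0.8,"dy":0.01,"dz":0,"twist":0},{"dx":0.9,"dy":0.01,"dz":0,"twist":0},{"dx":0.9,"dy":0.01,"dz":0,"twist":0}]}}

```text
clock: 7.1
position: [0.4664, -0.0397, 0.1515]
tool_rot: [0.17, 1.569, -0.114]
force: [1.1, 0.5, -1.8]
grip_width: 0.0242
```

Call:
{"api": "arm_command", "payload": {"commands": [{"dx":0.2,"dy":0,"dz":0,"twist":0},{"dx":0.4,"dy":0,"dz":0,"twist":0},{"dx":0.6,"dy":0,"dz":0,"twist":0},{"dx":0.8,"dy":0,"dz":0,"twist":0},{"dx":0.95,"dy":0,"dz":0,"twist":0},{"dx":1.05,"dy":0,"dz":0,"twist":0},{"dx":1.05,"dy":0,"dz":0,"twist":0}]}}

```text
clock: 7.68
position: [0.4664, -0.0396, 0.1408]
tool_rot: [0.155, 1.57, -0.129]
force: [1.1, 0.4, -2.0]
grip_width: 0.0246
```

Call:
{"api": "arm_command", "payload": {"commands": [{"dx":0.05,"dy":0,"dz":0,"twist":0},{"dx":0.1,"dy":0,"dz":0,"twist":0},{"dx":0.15,"dy":0,"dz":0,"twist":0},{"dx":0.15,"dy":0,"dz":0,"twist":0}]}}

```text
clock: 8.02
position: [0.4664, -0.0396, 0.1392]
tool_rot: [0.135, 1.57, -0.149]
force: [1.7, 0.6, -1.0]
grip_width: 0.0246
```

Call:
{"api": "arm_command", "payload": {"commands": [{"dx":0.03,"dy":0,"dz":0,"twist":0},{"dx":0.06,"dy":0,"dz":0,"twist":0},{"dx":0.06,"dy":0,"dz":0,"twist":0}]}}

```text
clock: 8.27
position: [0.4664, -0.0396, 0.1386]
tool_rot: [0.157, 1.57, -0.127]
force: [1.6, 1.3, -0.7]
grip_width: 0.0247
```

Call:
{"api": "arm_command", "payload": {"commands": [{"dx":0,"dy":0,"dz":0,"twist":0},{"dx":0,"dy":0,"dz":0,"twist":0},{"dx":0,"dy":0,"dz":0,"twist":0},{"dx":0,"dy":0,"dz":0,"twist":0},{"dx":0,"dy":0,"dz":0,"twist":0}], "grip": -0.1, "squeeze": 30}}

```text
clock: 8.68
position: [0.4664, -0.0396, 0.1386]
tool_rot: [0.136, 1.57, -0.148]
force: [-0.9, 0.2, 0.6]
grip_width: 0.047
```

```bash
python3 - <<'E'
from h import *
st=sensors.observe();print(st['clock'],st['position'],st['force'],st['grip_width'])
for n in('scene','wrist'): cv2.imwrite(f'pics/{n}6.png',imaging.grab_frame(n)[:,:,::-1])
crop('pics/scene6.png','pics/s6c.png',320,170,390,250,8)
E
```

```text
8.6833 [ 0.46635739 -0.03963829  0.13862077] [-0.93380455  0.23246351  0.55985506] 0.047042748621545
```

View pics/wrist6.png

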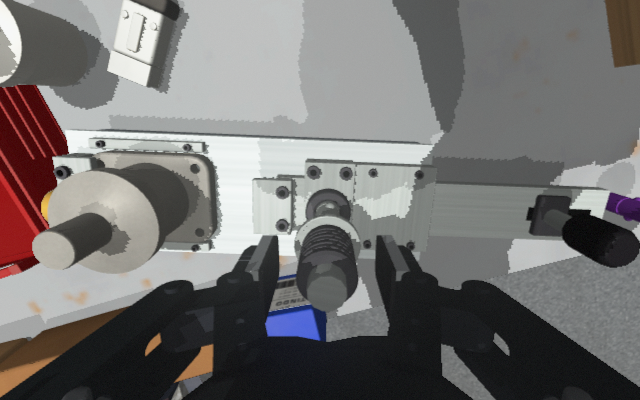

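View pics/s6c.png

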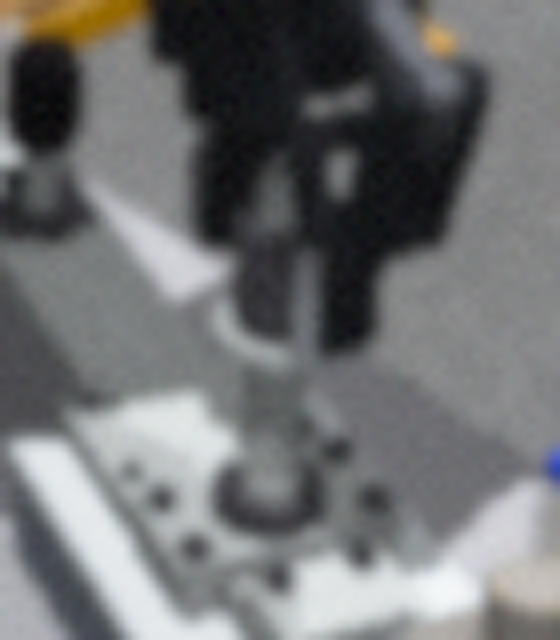

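The pin stands in the bush, free of the open pads. Next: rise straight up, close, and go behind the grip.

Call:
{"api": "arm_command", "payload": {"commands": [{"dx":-0.3,"dy":0,"dz":0,"twist":0},{"dx":-1.0,"dy":0,"dz":0,"twist":0},{"dx":-2.0,"dy":0,"dz":0,"twist":0},{"dx":-3.2,"dy":0,"dz":0,"twist":0},{"dx":-4.6,"dy":0,"dz":0,"twist":0},{"dx":-6.0,"dy":0,"dz":0,"twist":0},{"dx":-7.2,"dy":0,"dz":0,"twist":0},{"dx":-7.5,"dy":0,"dz":0,"twist":0},{"dx":-7.5,"dy":0,"dz":0,"twist":0}]}}

```text
clock: 9.53
position: [0.4668, -0.0396, 0.2148]
tool_rot: [0.321, 1.567, 0.037]
force: [0.2, 0.4, -0.0]
grip_width: 0.0473
```

Call:
{"api": "arm_command", "payload": {"commands": [{"dx":0,"dy":0.7,"dz":0.03,"twist":0},{"dx":0,"dy":2.2,"dz":0.1,"twist":0},{"dx":0,"dy":4.5,"dz":0.2,"twist":0},{"dx":0,"dy":7.0,"dz":0.3,"twist":0},{"dx":0,"dy":9.6,"dz":0.4,"twist":0},{"dx":0,"dy":12.2,"dz":0.5,"twist":0},{"dx":0,"dy":14.8,"dz":0.6,"twist":0},{"dx":0,"dy":17.2,"dz":0.7,"twist":0},{"dx":0,"dy":18.8,"dz":0.77,"twist":0},{"dx":0,"dy":19.3,"dz":0.77,"twist":0},{"dx":0,"dy":19.3,"dz":0.77,"twist":0}], "grip": 1}}

```text
clock: 10.45
position: [0.528, 0.1445, 0.2144]
tool_rot: [0.176, 1.568, -0.107]
force: [0.5, 0.4, 0.4]
grip_width: -0.0002
```

```bash
python3 - <<'E'
from h import *
st=sensors.observe();T=rot(st['tool_rot']);print(st['clock'],st['position'],st['force'],st['grip_width'],T.round(3))
w=imaging.camera_info('wrist')
for n in('scene','wrist','top'): cv2.imwrite(f'pics/{n}7.png',imaging.grab_frame(n)[:,:,::-1])
st=sensors.observe();P=st['position']
u=np.array([.314,.949,0]);K=np.array([.5168,.1115,.097])
print('to approach',T.T@(K+.034*u-P)*100)
print(proj(w,K),proj(w,[K[0],K[1],.114]))
crop('pics/scene7.png','pics/s7c.png',300,160,420,260,6)
crop('pics/top7.png','pics/t7c.png',250,110,490,260,3)
E
```

```text
10.45 [0.52798493 0.14448439 0.21437718] [0.48418059 0.40662347 0.35539713] -0.00021838681364940254 [[ 0.002  0.278  0.96 ]
 [-0.     0.96  -0.278]
 [-1.     0.     0.002]]
to approach [11.79791309  0.13514255 -0.11891397]
[284.57765914 192.52993199] [281.77853724 198.2397596 ]
```

View pics/wrist7.png

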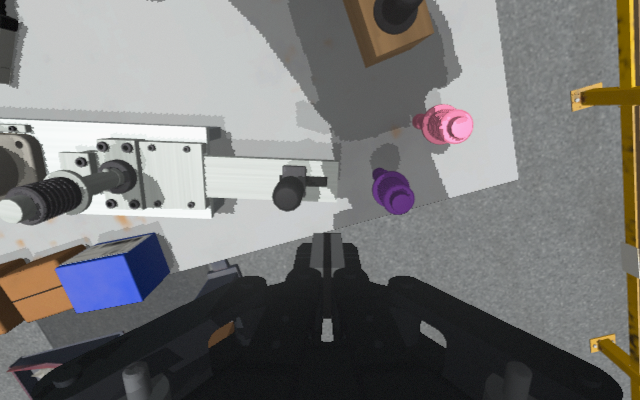

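View pics/s7c.png

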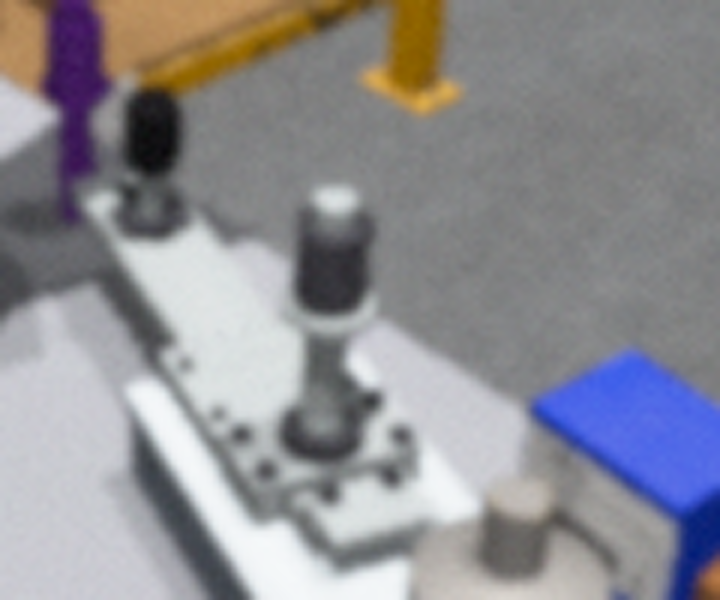

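View pics/t7c.png

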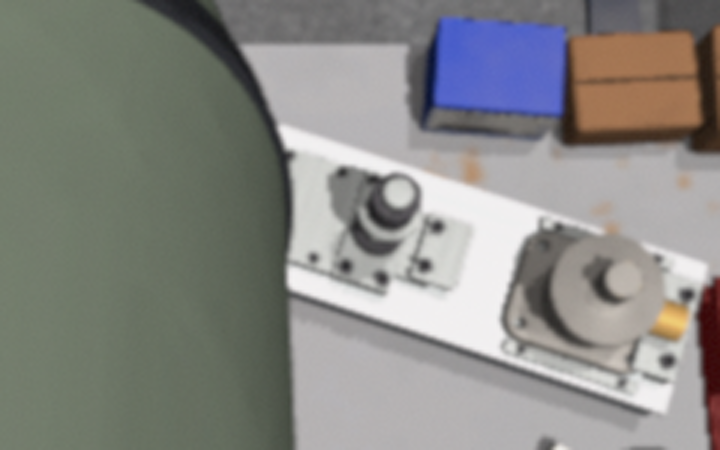

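```bash
python3 - <<'E'
from h import *
t=imaging.camera_info('top');s=imaging.camera_info('scene')
print('purple',toworld(t,245.5,149.5,0),toworld(t,190+188/4,110+92/4,.115))
u=np.array([.314,.949,0]);K=np.array([.5168,.1115,.097])
print(K+.038*u)
im=cv2.imread('pics/scene7.png')
# knob top/bottom in scene crop
print('knob top via scene', toworld(s,300+152/6,160+97/6,.114), 'mid',toworld(s,300+152/6,160+132/6,.099))
w=imaging.camera_info('wrist')
crop('pics/wrist7.png','pics/w7c.png',200,130,440,260,3)
E
```

```text
purple [0.54918913 0.19737167 0.        ] [0.54698293 0.19400074 0.115     ]
[0.528732 0.147562 0.097   ]
knob top via scene [0.5211797  0.11445977 0.114     ] mid [0.51956374 0.11245643 0.099     ]
```

View pics/w7c.png

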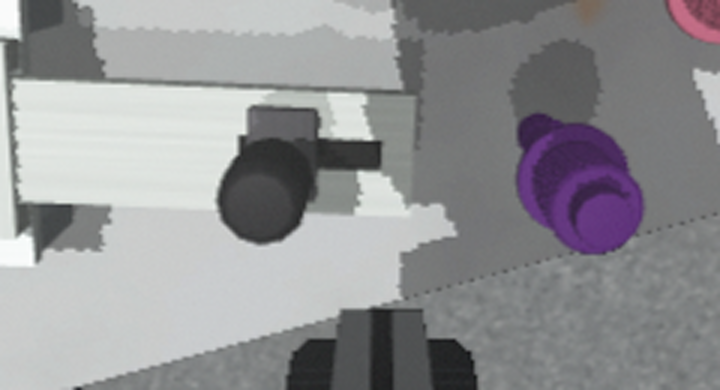

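The knob sits about 3 mm further along +y than my first estimate, at roughly (0.5185, 0.114). The purple look-alike is about 50 mm behind the planned approach point, so there is room. I'm descending behind the knob.

Call:
{"api": "arm_command", "payload": {"commands": [{"dx":0.5,"dy":0.3,"dz":-0.04,"twist":0},{"dx":2,"dy":0.3,"dz":-0.04,"twist":0},{"dx":4,"dy":0.3,"dz":-0.04,"twist":0},{"dx":6,"dy":0.3,"dz":-0.04,"twist":0},{"dx":7.8,"dy":0.3,"dz":-0.04,"twist":0},{"dx":9.2,"dy":0.3,"dz":-0.04,"twist":0},{"dx":10.3,"dy":0.3,"dz":-0.04,"twist":0},{"dx":11.0,"dy":0.3,"dz":-0.04,"twist":0},{"dx":11.5,"dy":0.3,"dz":-0.04,"twist":0},{"dx":11.7,"dy":0.3,"dz":-0.04,"twist":0},{"dx":11.7,"dy":0.3,"dz":-0.04,"twist":0}]}}

```text
clock: 11.52
position: [0.5288, 0.145, 0.098]
tool_rot: [0.131, 1.568, -0.154]
force: [-0.4, -0.8, -0.2]
grip_width: 0.0001
```

```bash
python3 - <<'E'
from h import *
st=sensors.observe();T=rot(st['tool_rot']);print(st['clock'],st['position'],st['force'],st['moment'],T.round(3))
for n in('scene','wrist'): cv2.imwrite(f'pics/{n}8.png',imaging.grab_frame(n)[:,:,::-1])
u=np.array([.314,.949,0]);K=np.array([.5185,.114,.097]);v=np.array([.949,-.314,0])
d=st['position']-K;print('along',d@u,'lat',d@v)
crop('pics/scene8.png','pics/s8c.png',300,160,420,260,6)
E
```

```text
11.5167 [0.52882653 0.14502337 0.09797239] [-0.37003488 -0.82312753 -0.20283887] [-0.04003662  0.01038009  0.04065811] [[ 0.003  0.281  0.96 ]
 [-0.     0.96  -0.281]
 [-1.     0.     0.003]]
along 0.032683706356919716 lat 5.8542869821440985e-05
```

View pics/wrist8.png

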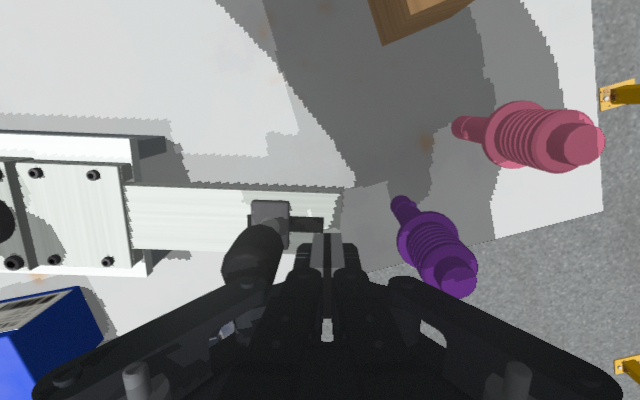

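View pics/s8c.png

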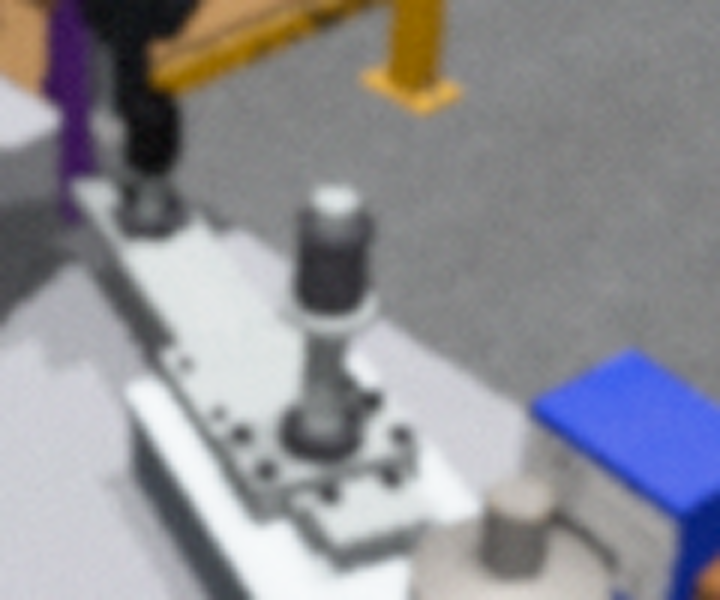

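Call:
{"api": "arm_command", "payload": {"commands": [{"dx":0,"dy":-0.15,"dz":-0.005,"twist":0},{"dx":0,"dy":-0.3,"dz":-0.01,"twist":0},{"dx":0,"dy":-0.45,"dz":-0.015,"twist":0},{"dx":0,"dy":-0.6,"dz":-0.02,"twist":0},{"dx":0,"dy":-0.75,"dz":-0.025,"twist":0},{"dx":0,"dy":-0.9,"dz":-0.03,"twist":0},{"dx":0,"dy":-1.05,"dz":-0.035,"twist":0},{"dx":0,"dy":-1.2,"dz":-0.04,"twist":0}]}}

```text
clock: 12.28
position: [0.5255, 0.1345, 0.0986]
tool_rot: [0.463, 1.566, 0.179]
force: [1.5, 6.0, -0.8]
grip_width: 0.0002
```

Call:
{"api": "arm_command", "payload": {"commands": [{"dx":0.02,"dy":-0.12,"dz":-0.005,"twist":0},{"dx":0.04,"dy":-0.24,"dz":-0.01,"twist":0},{"dx":0.05,"dy":-0.36,"dz":-0.015,"twist":0},{"dx":0.05,"dy":-0.48,"dz":-0.02,"twist":0},{"dx":0.05,"dy":-0.6,"dz":-0.025,"twist":0},{"dx":0.05,"dy":-0.72,"dz":-0.03,"twist":0},{"dx":0.05,"dy":-0.84,"dz":-0.035,"twist":0}]}}

```text
clock: 12.87
position: [0.5232, 0.1274, 0.0985]
tool_rot: [0.635, 1.565, 0.351]
force: [0.6, 6.5, 4.4]
grip_width: 0.0
```

```bash
cat > look.py <<'E'
import sys
from h import *
n=sys.argv[1]
st=sensors.observe();print(st['clock'],st['position'],st['force'],rot(st['tool_rot'])[:,0].round(4))
cv2.imwrite(f'pics/scene{n}.png',imaging.grab_frame('scene')[:,:,::-1])
crop(f'pics/scene{n}.png',f'pics/s{n}c.png',300,160,420,260,6)
E
python3 look.py 9
```

```text
12.8667 [0.52323705 0.12742462 0.09845285] [0.58866096 6.49493285 4.43369894] [ 0.0056  0.0021 -1.    ]
```

View pics/s9c.png

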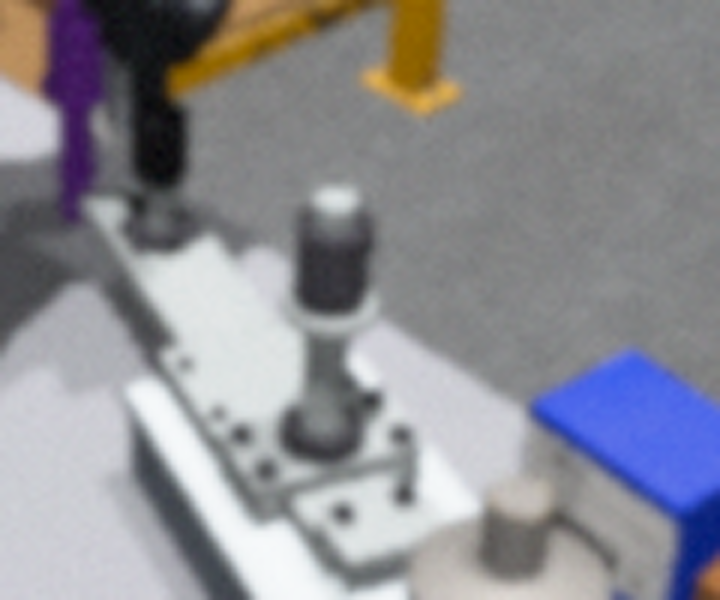

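The slide is moving: its toe has advanced and the pin is unchanged at (337,195) in the crop. Continuing in small pushes.

Call:
{"api": "arm_command", "payload": {"commands": [{"dx":0,"dy":-0.1,"dz":-0.005,"twist":0},{"dx":0,"dy":-0.2,"dz":-0.01,"twist":0},{"dx":0,"dy":-0.3,"dz":-0.015,"twist":0},{"dx":0,"dy":-0.4,"dz":-0.02,"twist":0},{"dx":0,"dy":-0.5,"dz":-0.02,"twist":0},{"dx":0,"dy":-0.6,"dz":-0.025,"twist":0}]}}

```text
clock: 13.42
position: [0.5215, 0.1223, 0.0986]
tool_rot: [0.724, 1.564, 0.44]
force: [1.0, 5.8, 0.5]
grip_width: -0.0003
```

```bash
python3 look.py 10
```

```text
13.4167 [0.52148528 0.12228354 0.09860075] [1.0225053  5.81218821 0.49016521] [ 0.0063  0.003  -1.    ]
```

View pics/s10c.png

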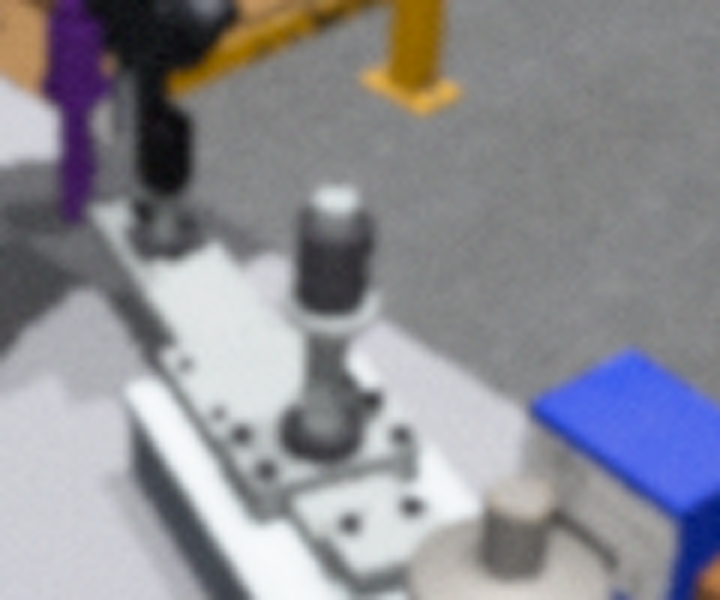

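Call:
{"api": "arm_command", "payload": {"commands": [{"dx":0,"dy":-0.1,"dz":-0.005,"twist":0},{"dx":0,"dy":-0.2,"dz":-0.01,"twist":0},{"dx":0,"dy":-0.3,"dz":-0.015,"twist":0},{"dx":0,"dy":-0.4,"dz":-0.02,"twist":0},{"dx":0,"dy":-0.5,"dz":-0.02,"twist":0}]}}

```text
clock: 13.88
position: [0.5201, 0.1181, 0.0987]
tool_rot: [0.789, 1.563, 0.506]
force: [1.1, 6.7, -0.7]
grip_width: 0.0003
```

```bash
cat > look2.py <<'E'
import sys
from h import *
n=sys.argv[1]
st=sensors.observe();print(st['clock'],st['position'],st['force'],rot(st['tool_rot'])[:,0].round(4))
im=imaging.grab_frame('scene')[:,:,::-1]; cv2.imwrite(f'pics/scene{n}.png',im)
ref=cv2.imread('pics/scene10.png')[183:213,347:366]
r=cv2.matchTemplate(im[173:240,342:372].copy(),ref,cv2.TM_CCOEFF_NORMED);_,m,_,l=cv2.minMaxLoc(r)
print('pin shift px',l[0]-5,l[1]-10,round(m,3))
crop(f'pics/scene{n}.png',f'pics/s{n}c.png',300,160,420,260,6)
E
python3 look2.py 11
```

```text
13.8833 [0.52007099 0.11813449 0.09867367] [ 1.09037225  6.70561057 -0.73590714] [ 0.0069  0.0038 -1.    ]
pin shift px 0 0 0.998
```

Call:
{"api": "arm_command", "payload": {"commands": [{"dx":0,"dy":-0.1,"dz":-0.005,"twist":0},{"dx":0,"dy":-0.2,"dz":-0.01,"twist":0},{"dx":0,"dy":-0.3,"dz":-0.015,"twist":0},{"dx":0,"dy":-0.4,"dz":-0.02,"twist":0},{"dx":0,"dy":-0.5,"dz":-0.02,"twist":0}]}}

```text
clock: 14.35
position: [0.5186, 0.1139, 0.0987]
tool_rot: [0.841, 1.562, 0.559]
force: [1.6, 5.0, -1.7]
grip_width: -0.0002
```

```bash
python3 look2.py 12
```

```text
14.35 [0.51862405 0.11394027 0.09871346] [ 1.58703453  5.04784594 -1.70798899] [ 0.0075  0.0047 -1.    ]
pin shift px 0 0 0.997
```

Call:
{"api": "arm_command", "payload": {"commands": [{"dx":0,"dy":-0.1,"dz":-0.005,"twist":0},{"dx":0,"dy":-0.2,"dz":-0.01,"twist":0},{"dx":0,"dy":-0.3,"dz":-0.015,"twist":0},{"dx":0,"dy":-0.4,"dz":-0.02,"twist":0},{"dx":0,"dy":-0.5,"dz":-0.02,"twist":0}]}}

```text
clock: 14.82
position: [0.5172, 0.1097, 0.0987]
tool_rot: [0.882, 1.561, 0.6]
force: [1.0, 5.6, -2.5]
grip_width: -0.0
```

```bash
python3 look2.py 13
```

```text
14.8167 [0.51721716 0.10973362 0.0987375 ] [ 1.02811048  5.62369479 -2.47425643] [ 0.0081  0.0055 -1.    ]
pin shift px 0 0 0.991
```

Call:
{"api": "arm_command", "payload": {"commands": [{"dx":0,"dy":-0.1,"dz":-0.005,"twist":0},{"dx":0,"dy":-0.2,"dz":-0.01,"twist":0},{"dx":0,"dy":-0.3,"dz":-0.015,"twist":0},{"dx":0,"dy":-0.4,"dz":-0.02,"twist":0},{"dx":0,"dy":-0.5,"dz":-0.02,"twist":0}]}}

```text
clock: 15.28
position: [0.5158, 0.1056, 0.0987]
tool_rot: [0.916, 1.56, 0.635]
force: [2.4, 6.6, -1.0]
grip_width: -0.0002
```

```bash
python3 look2.py 14
```

```text
15.2833 [0.51579638 0.10559329 0.09873843] [ 2.43769067  6.60953196 -0.98011664] [ 0.0087  0.0064 -0.9999]
pin shift px 0 0 0.983
```

View pics/s14c.png

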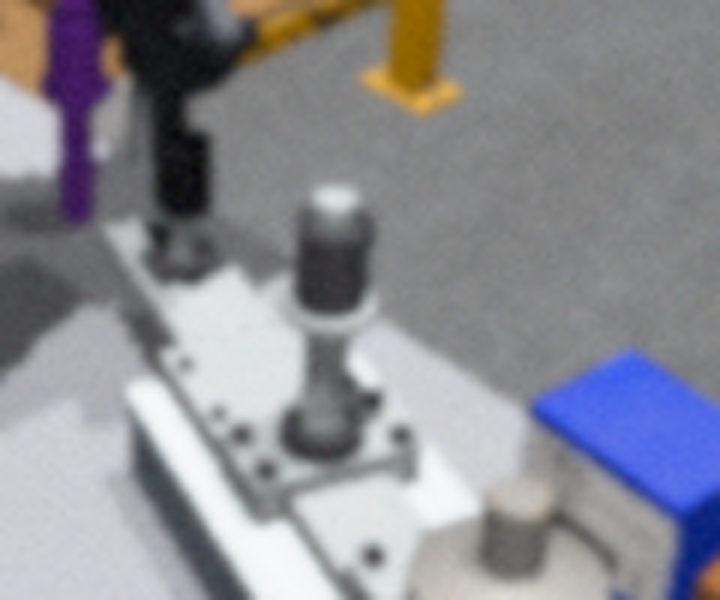

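Call:
{"api": "arm_command", "payload": {"commands": [{"dx":0,"dy":-0.1,"dz":-0.005,"twist":0},{"dx":0,"dy":-0.2,"dz":-0.01,"twist":0},{"dx":0,"dy":-0.3,"dz":-0.015,"twist":0},{"dx":0,"dy":-0.4,"dz":-0.02,"twist":0}]}}

```text
clock: 15.67
position: [0.5147, 0.1024, 0.0988]
tool_rot: [0.938, 1.559, 0.658]
force: [1.8, 6.8, -2.3]
grip_width: -0.0004
```

```bash
python3 look2.py 15
```

```text
15.6667 [0.51474859 0.10242168 0.09877184] [ 1.8288969   6.77178045 -2.30223642] [ 0.0094  0.0073 -0.9999]
pin shift px -1 -1 0.944
```

```bash
python3 - <<'E'
import cv2,numpy as np
a=cv2.imread('pics/scene10.png')[175:245,335:380];b=cv2.imread('pics/scene14.png')[175:245,335:380];c=cv2.imread('pics/scene15.png')[175:245,335:380]
cv2.imwrite('pics/cmp15.png',cv2.resize(np.hstack([a,b,c]),None,fx=5.5,fy=5.5,interpolation=cv2.INTER_CUBIC))
E
```

```text
(no output)
```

View pics/cmp15.png

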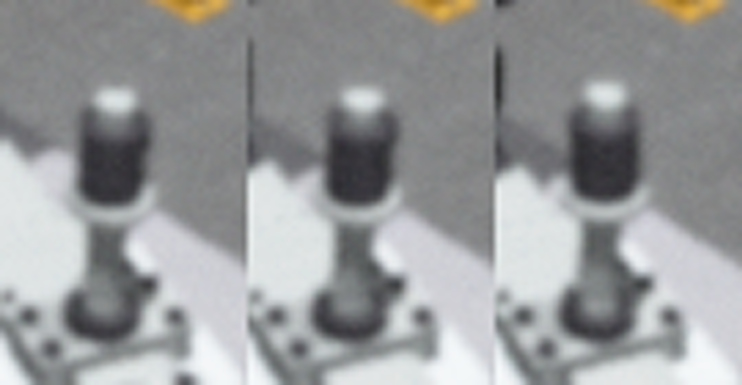

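The pin has tilted about 1 px, so its nose is probably reaching the hole. Pushing more slowly now.

Call:
{"api": "arm_command", "payload": {"commands": [{"dx":0,"dy":-0.06,"dz":0,"twist":0},{"dx":0,"dy":-0.12,"dz":-0.005,"twist":0},{"dx":0,"dy":-0.18,"dz":-0.005,"twist":0},{"dx":0,"dy":-0.24,"dz":-0.01,"twist":0}]}}

```text
clock: 16.05
position: [0.5139, 0.1, 0.0987]
tool_rot: [0.943, 1.559, 0.662]
force: [1.3, 2.9, -2.1]
grip_width: -0.0003
```

```bash
python3 look2.py 16
```

```text
16.05 [0.51390725 0.10001425 0.09874822] [ 1.31066079  2.94526794 -2.06175587] [ 0.0094  0.0073 -0.9999]
pin shift px -2 -3 0.925
```

View pics/s16c.png

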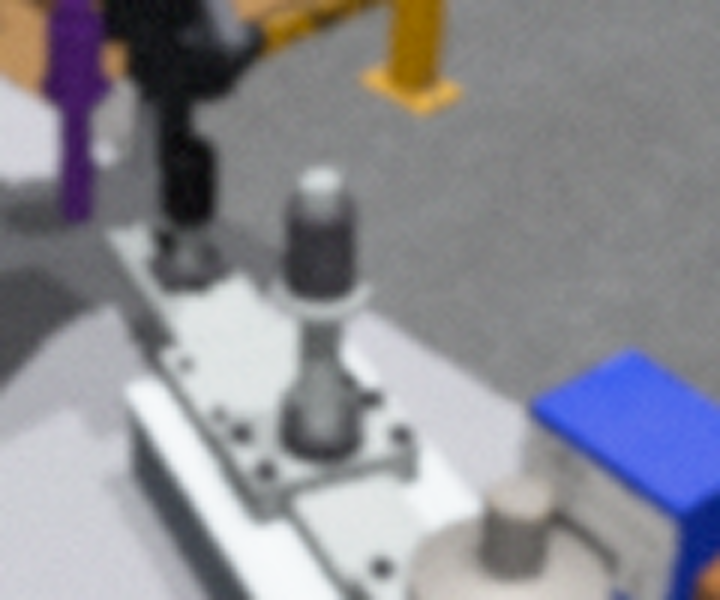

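The pin leans toward +y because its +y nose edge has begun to sink into the arriving hole. I'll continue gently.

Call:
{"api": "arm_command", "payload": {"commands": [{"dx":0,"dy":-0.05,"dz":0,"twist":0},{"dx":0,"dy":-0.1,"dz":-0.005,"twist":0},{"dx":0,"dy":-0.15,"dz":-0.005,"twist":0},{"dx":0,"dy":-0.2,"dz":-0.01,"twist":0}]}}

```text
clock: 16.43
position: [0.5132, 0.0978, 0.0987]
tool_rot: [0.937, 1.559, 0.656]
force: [1.3, 4.2, -1.7]
grip_width: 0.0
```

```bash
python3 look2.py 17
```

```text
16.4333 [0.51317937 0.09782701 0.09872131] [ 1.32591207  4.24050483 -1.71630122] [ 0.0093  0.0071 -0.9999]
pin shift px -2 -3 0.927
```

View pics/s17c.png

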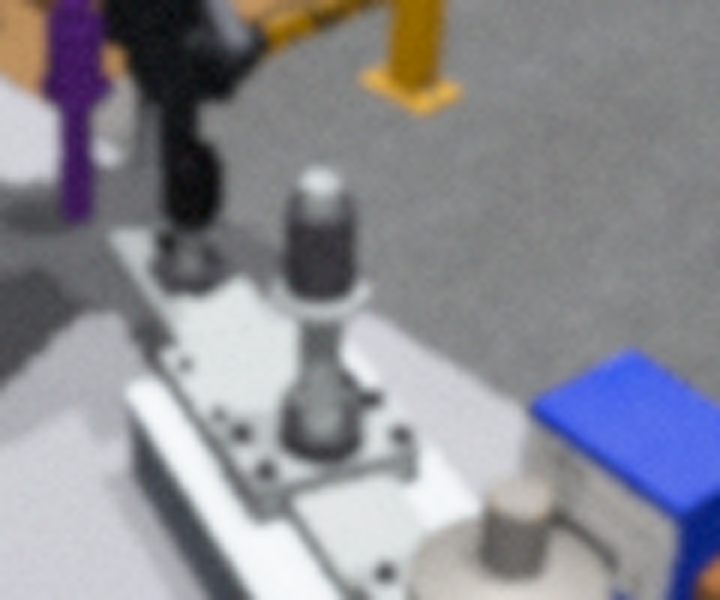

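Call:
{"api": "arm_command", "payload": {"commands": [{"dx":0,"dy":-0.05,"dz":0,"twist":0},{"dx":0,"dy":-0.1,"dz":-0.005,"twist":0},{"dx":0,"dy":-0.15,"dz":-0.005,"twist":0},{"dx":0,"dy":-0.2,"dz":-0.01,"twist":0}]}}

```text
clock: 16.82
position: [0.5125, 0.0958, 0.0987]
tool_rot: [0.932, 1.559, 0.651]
force: [1.1, 4.4, -0.6]
grip_width: -0.0002
```

```bash
python3 look2.py 18; python3 - <<'E'
from h import *
crop('pics/scene18.png','pics/s18c.png',310,170,440,300,6)
E
```

```text
16.8167 [0.51250033 0.09577822 0.09873002] [ 1.14749721  4.3913731  -0.56031616] [ 0.0093  0.0071 -0.9999]
pin shift px -2 -2 0.937
```

View pics/s18c.png

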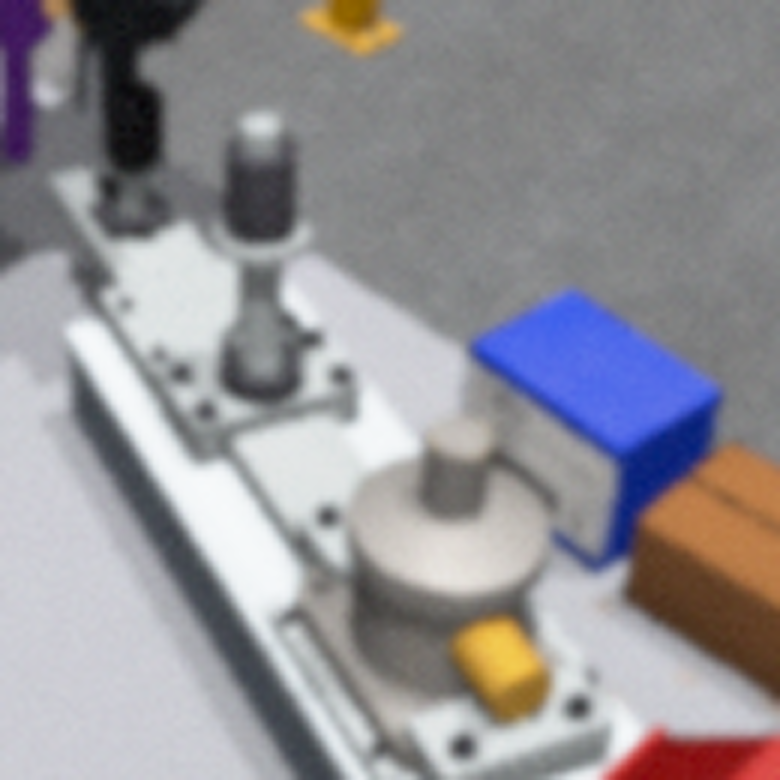

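Call:
{"api": "arm_command", "payload": {"commands": [{"dx":0,"dy":-0.05,"dz":0,"twist":0},{"dx":0,"dy":-0.1,"dz":-0.005,"twist":0},{"dx":0,"dy":-0.15,"dz":-0.005,"twist":0}]}}

```text
clock: 17.12
position: [0.512, 0.0942, 0.0987]
tool_rot: [0.928, 1.559, 0.647]
force: [1.0, 5.1, -0.5]
grip_width: -0.0004
```

```bash
python3 look2.py 19; python3 - <<'E'
from h import *
cv2.imwrite('pics/wrist19.png',imaging.grab_frame('wrist')[:,:,::-1])
crop('pics/scene19.png','pics/s19c.png',310,170,440,300,6)
E
```

```text
17.1167 [0.5119826  0.09418593 0.09871601] [ 0.96975292  5.06473618 -0.48848444] [ 0.0093  0.007  -0.9999]
pin shift px -1 2 0.944
```

View pics/s19c.png

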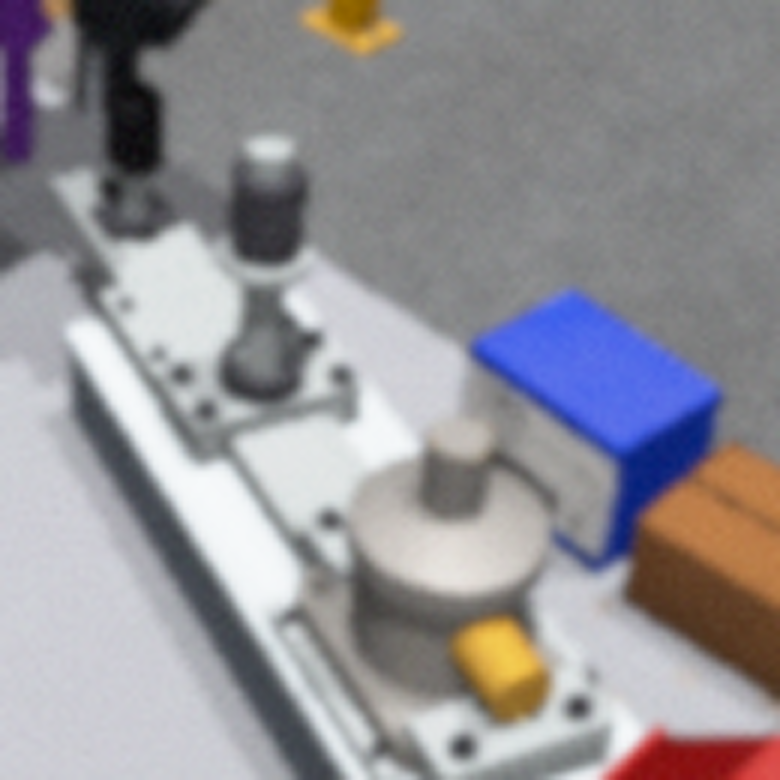

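View pics/wrist19.png

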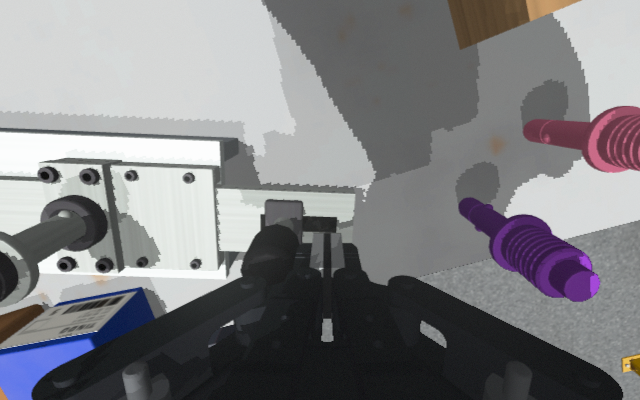

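The pin has dropped: its button went from v=125 to v=150 in the crop, about 4 px or roughly 7-8 mm. I'll press on very gently to feel the stop.

Call:
{"api": "arm_command", "payload": {"commands": [{"dx":0,"dy":-0.05,"dz":0,"twist":0},{"dx":0,"dy":-0.1,"dz":-0.005,"twist":0},{"dx":0,"dy":-0.1,"dz":-0.005,"twist":0}]}}

```text
clock: 17.47
position: [0.5117, 0.0936, 0.0987]
tool_rot: [0.945, 1.559, 0.664]
force: [1.1, 6.8, -1.7]
grip_width: 0.0001
```

Call:
{"api": "arm_command", "payload": {"commands": [{"dx":0,"dy":-0.06,"dz":0,"twist":0},{"dx":0,"dy":-0.12,"dz":-0.005,"twist":0},{"dx":0,"dy":-0.12,"dz":-0.005,"twist":0}]}}

```text
clock: 17.72
position: [0.5116, 0.0932, 0.0988]
tool_rot: [0.967, 1.558, 0.687]
force: [2.3, 9.0, -2.7]
grip_width: -0.0001
```

The slide is stopped: 1.2 mm commanded gave 0.4 mm of motion and the force rose to 9 N. Backing off, then rising.

Call:
{"api": "arm_command", "payload": {"commands": [{"dx":0,"dy":0.3,"dz":0,"twist":0},{"dx":0,"dy":0.9,"dz":0,"twist":0},{"dx":-0.5,"dy":1.2,"dz":0,"twist":0},{"dx":-2,"dy":1.2,"dz":0,"twist":0},{"dx":-4,"dy":1.2,"dz":0,"twist":0},{"dx":-6.2,"dy":1.2,"dz":0,"twist":0},{"dx":-8.4,"dy":1.2,"dz":0,"twist":0},{"dx":-10,"dy":1.2,"dz":0,"twist":0},{"dx":-11,"dy":1.2,"dz":0,"twist":0},{"dx":-11.2,"dy":1.2,"dz":0,"twist":0},{"dx":-11.2,"dy":1.2,"dz":0,"twist":0}]}}

```text
clock: 18.63
position: [0.5139, 0.1039, 0.2111]
tool_rot: [0.949, 1.557, 0.669]
force: [-0.2, 0.3, -0.0]
grip_width: -0.0002
```

```bash
python3 - <<'E'
from h import *
st=sensors.observe();T=rot(st['tool_rot']);print(st['clock'],st['position'],st['force'],T.round(4))
for n in('scene','top','wrist'): cv2.imwrite(f'pics/{n}20.png',imaging.grab_frame(n)[:,:,::-1])
crop('pics/scene20.png','pics/s20c.png',310,170,410,250,8)
crop('pics/top20.png','pics/t20c.png',330,150,430,220,8)
E
```

```text
18.6333 [0.5138924  0.10392847 0.21110194] [-0.20536477  0.26211553 -0.00490251] [[ 0.0108  0.2764  0.961 ]
 [ 0.0085  0.961  -0.2765]
 [-0.9999  0.0112  0.008 ]]
```

View pics/s20c.png

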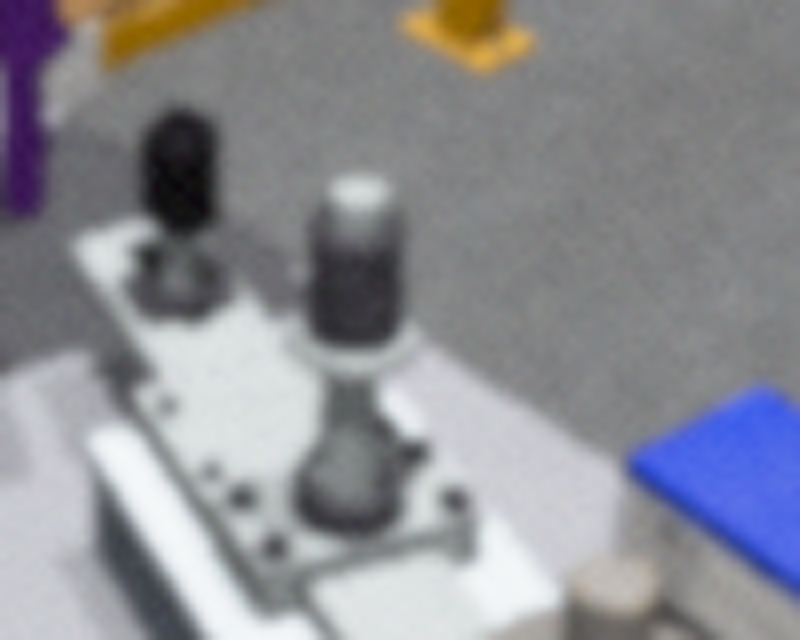

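View pics/t20c.png

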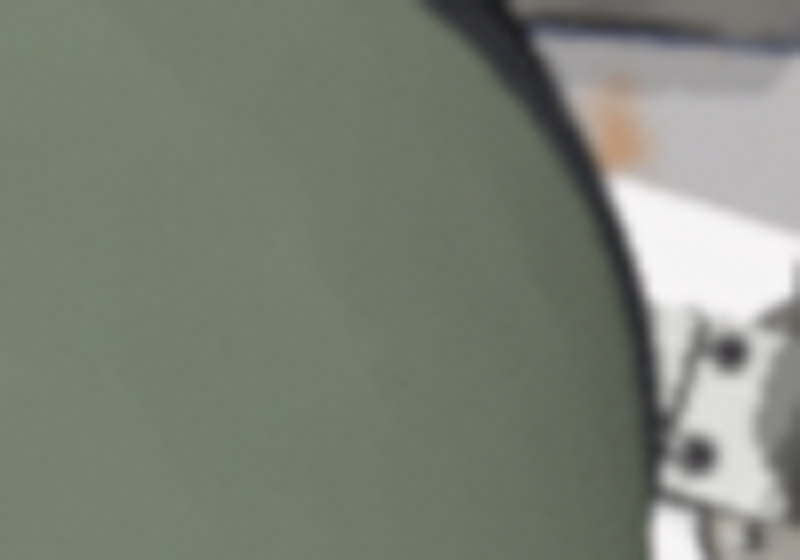

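View pics/wrist20.png

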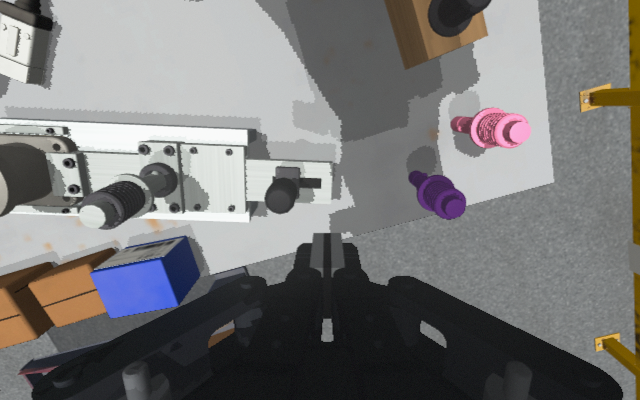

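```bash
python3 - <<'E'
from h import *
s=imaging.camera_info('scene');w=imaging.camera_info('wrist')
crop('pics/wrist20.png','pics/w20c.png',70,140,190,240,6)
print(toworld(s,310+360/8,170+190/8,.1615),toworld(s,310+350/8,170+345/8,.1145))
print('upright pred',proj(s,[.4664,-.0397,.1615]),proj(s,[.4664,-.0397,.1195]))
print(proj(w,[.4664,-.0397,.1615]),proj(w,[.4664,-.0397,.1195]),proj(w,[.4664,-.0397,.072]))
E
```

```text
[ 0.47099087 -0.0340121   0.1615    ] [ 0.46887773 -0.03591425  0.1145    ]
upright pred [355.37363896 195.794183  ] [354.30439966 212.50758775]
[ 78.33568898 216.25184303] [120.95904542 197.05997816] [154.22815952 182.08001423]
```

View pics/w20c.png

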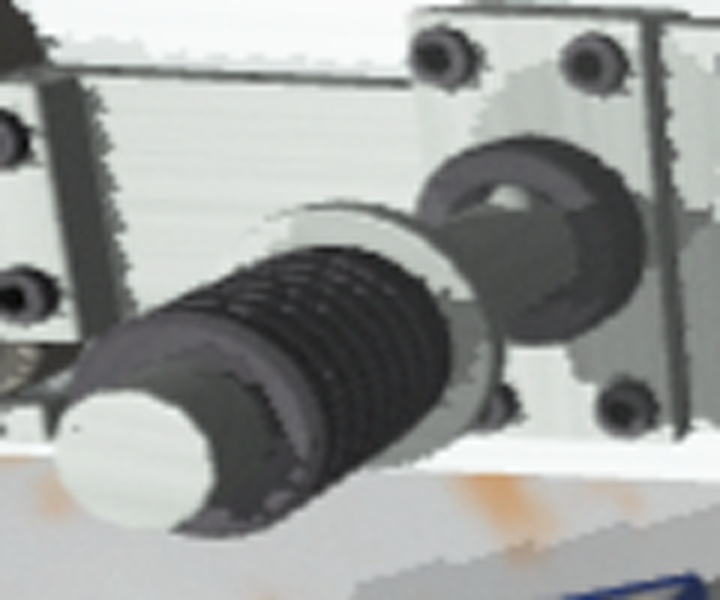

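The pin has dropped and leans a few degrees toward +y, with its button at about (0.470,-0.035,0.161). I'll go over it with closed fingertips.

```bash
python3 - <<'E'
from h import *
st=sensors.observe();T=rot(st['tool_rot']);print(st['position'])
print(T.T@(np.array([.4682,-.0375,.195])-st['position'])*100)
E
```

```text
[0.51337235 0.10372492 0.20992276]
[  1.34208697 -14.83502507  -0.44486869]
```

Call:
{"api": "arm_command", "payload": {"commands": [{"dx":0,"dy":-0.5,"dz":0,"twist":0},{"dx":0,"dy":-1.7,"dz":-0.05,"twist":0},{"dx":0,"dy":-3.5,"dz":-0.1,"twist":0},{"dx":0,"dy":-5.6,"dz":-0.2,"twist":0},{"dx":0,"dy":-7.8,"dz":-0.25,"twist":0},{"dx":0,"dy":-10,"dz":-0.3,"twist":0},{"dx":0,"dy":-12,"dz":-0.35,"twist":0},{"dx":0.2,"dy":-13.7,"dz":-0.4,"twist":0},{"dx":0.7,"dy":-14.6,"dz":-0.44,"twist":0},{"dx":1.2,"dy":-14.8,"dz":-0.44,"twist":0},{"dx":1.3,"dy":-14.8,"dz":-0.44,"twist":0},{"dx":1.3,"dy":-14.8,"dz":-0.44,"twist":0}]}}

```text
clock: 19.78
position: [0.4682, -0.0366, 0.1948]
tool_rot: [1.077, 1.56, 0.797]
force: [0.8, -0.8, -0.3]
grip_width: -0.0001
```

```bash
python3 - <<'E'
from h import *
st=sensors.observe();T=rot(st['tool_rot']);print(st['clock'],st['position'],st['force'],T.round(4))
for n in('scene','wrist'): cv2.imwrite(f'pics/{n}21.png',imaging.grab_frame(n)[:,:,::-1])
crop('pics/scene21.png','pics/s21c.png',310,160,410,250,6)
st=sensors.observe();print(T.T@(np.array([.4682,-.0375,.195])-st['position'])*100)
E
```

```text
19.7833 [ 0.4682384  -0.03655979  0.19480395] [ 0.81662054 -0.76109999 -0.29414171] [[ 0.0078  0.2759  0.9612]
 [ 0.008   0.9611 -0.276 ]
 [-0.9999  0.0098  0.0053]]
[ 0.02793959 -0.12093658 -0.00298189]
```

View pics/s21c.png

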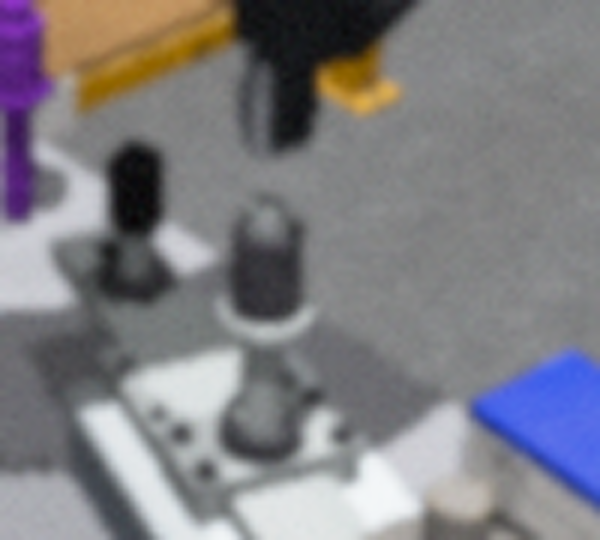

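View pics/wrist21.png

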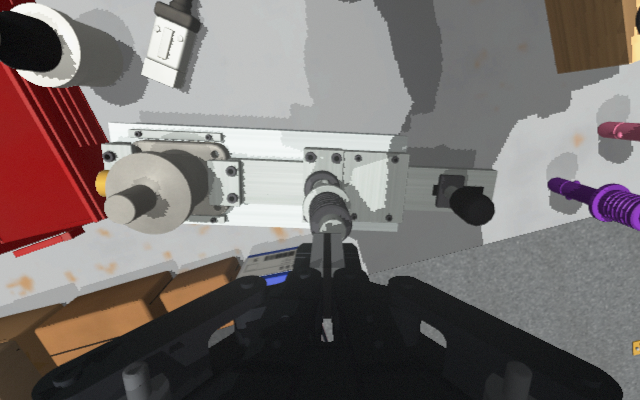

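Call:
{"api": "arm_command", "payload": {"commands": [{"dx":0.2,"dy":-0.1,"dz":-0.12,"twist":0},{"dx":0.6,"dy":-0.13,"dz":-0.12,"twist":0},{"dx":1.1,"dy":-0.13,"dz":-0.12,"twist":0},{"dx":1.5,"dy":-0.13,"dz":-0.12,"twist":0},{"dx":1.7,"dy":-0.13,"dz":-0.12,"twist":0},{"dx":1.8,"dy":-0.13,"dz":-0.12,"twist":0}]}}

```text
clock: 20.38
position: [0.467, -0.0371, 0.1768]
tool_rot: [1.07, 1.56, 0.791]
force: [0.4, 0.1, -0.1]
grip_width: -0.0002
```

Call:
{"api": "arm_command", "payload": {"commands": [{"dx":0.1,"dy":0,"dz":0,"twist":0},{"dx":0.2,"dy":0,"dz":0,"twist":0},{"dx":0.3,"dy":0,"dz":0,"twist":0},{"dx":0.4,"dy":0,"dz":0,"twist":0},{"dx":0.5,"dy":0,"dz":0,"twist":0}]}}

```text
clock: 20.8
position: [0.4671, -0.0371, 0.1717]
tool_rot: [1.062, 1.56, 0.783]
force: [0.3, -0.4, 0.2]
grip_width: -0.0005
```

Call:
{"api": "arm_command", "payload": {"commands": [{"dx":0.07,"dy":0,"dz":0,"twist":0},{"dx":0.14,"dy":0,"dz":0,"twist":0},{"dx":0.21,"dy":0,"dz":0,"twist":0},{"dx":0.28,"dy":0,"dz":0,"twist":0},{"dx":0.35,"dy":0,"dz":0,"twist":0}]}}

```text
clock: 21.22
position: [0.4673, -0.037, 0.1683]
tool_rot: [1.04, 1.559, 0.761]
force: [0.5, 0.1, 3.7]
grip_width: -0.0001
```

```bash
python3 - <<'E'
from h import *
for n in('scene','wrist'): cv2.imwrite(f'pics/{n}22.png',imaging.grab_frame(n)[:,:,::-1])
crop('pics/scene22.png','pics/s22c.png',310,160,410,250,6)
crop('pics/wrist22.png','pics/w22c.png',270,160,390,270,6)
E
```

```text
(no output)
```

View pics/s22c.png

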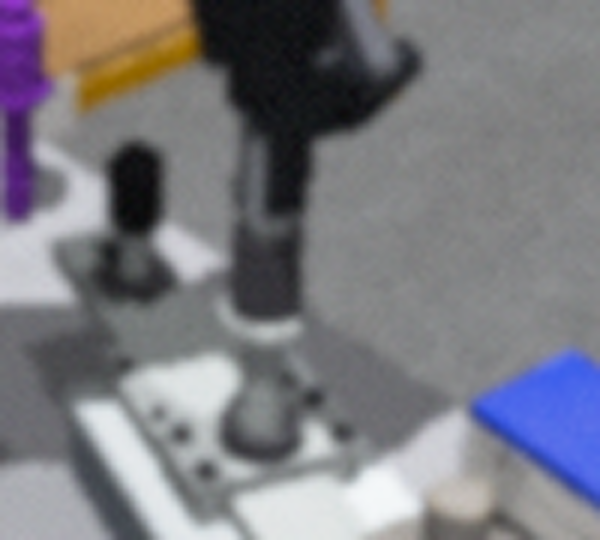

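View pics/w22c.png

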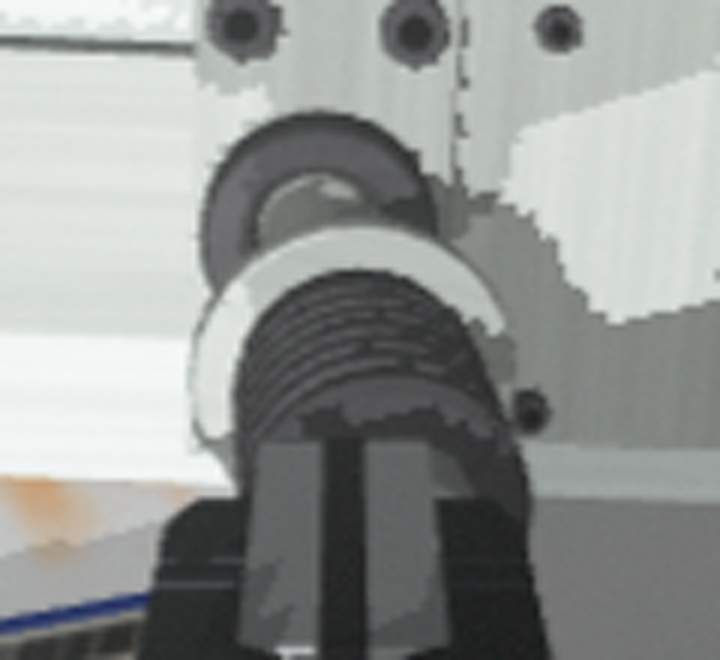

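Contact at 3.7 N, at the expected height (tip 0.160), with the fingertips on the button. Pressing slowly.

Call:
{"api": "arm_command", "payload": {"commands": [{"dx":0.08,"dy":0,"dz":0,"twist":0},{"dx":0.16,"dy":0,"dz":0,"twist":0},{"dx":0.24,"dy":0,"dz":0,"twist":0},{"dx":0.32,"dy":0,"dz":0,"twist":0},{"dx":0.4,"dy":0,"dz":0,"twist":0}]}}

```text
clock: 21.73
position: [0.467, -0.037, 0.164]
tool_rot: [1.083, 1.56, 0.804]
force: [0.1, -0.5, 1.2]
grip_width: 0.0005
```

```bash
cat > look3.py <<'E'
import sys
from h import *
n=sys.argv[1]
st=sensors.observe();print(st['clock'],st['position'],st['force'])
for c in('scene','wrist'): cv2.imwrite(f'pics/{c}{n}.png',imaging.grab_frame(c)[:,:,::-1])
a=cv2.imread(f'pics/scene{n}.png')[160:250,310:410];b=cv2.imread(f'pics/wrist{n}.png')[150:260,270:390]
a=cv2.resize(a,None,fx=4,fy=4,interpolation=cv2.INTER_CUBIC);b=cv2.resize(b,(393,360),interpolation=cv2.INTER_CUBIC)
cv2.imwrite(f'pics/c{n}.png',np.hstack([a,b]))
E
python3 look3.py 23
```

```text
21.7333 [ 0.46704277 -0.03697567  0.16398691] [ 0.13540214 -0.51960348  1.17429959]
```

View pics/c23.png

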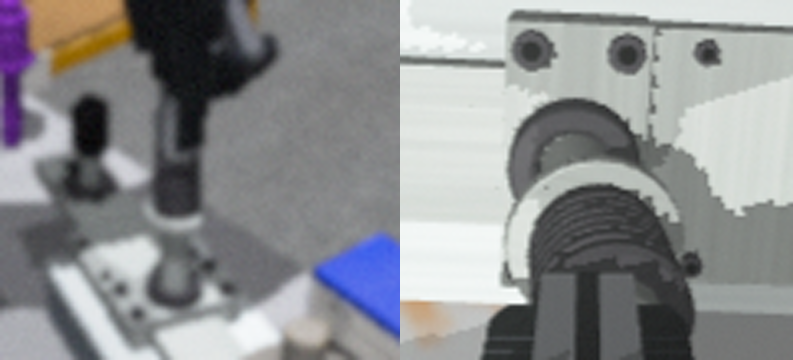

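Call:
{"api": "arm_command", "payload": {"commands": [{"dx":0.08,"dy":0,"dz":0,"twist":0},{"dx":0.16,"dy":0,"dz":0,"twist":0},{"dx":0.24,"dy":0,"dz":0,"twist":0},{"dx":0.3,"dy":0,"dz":0,"twist":0}]}}

```text
clock: 22.17
position: [0.4672, -0.037, 0.161]
tool_rot: [1.069, 1.56, 0.79]
force: [-0.6, -0.0, 2.4]
grip_width: 0.0001
```

```bash
python3 look3.py 24
```

```text
22.1667 [ 0.46716549 -0.03698838  0.16097782] [-0.60639978 -0.04149103  2.42618059]
```

View pics/c24.png

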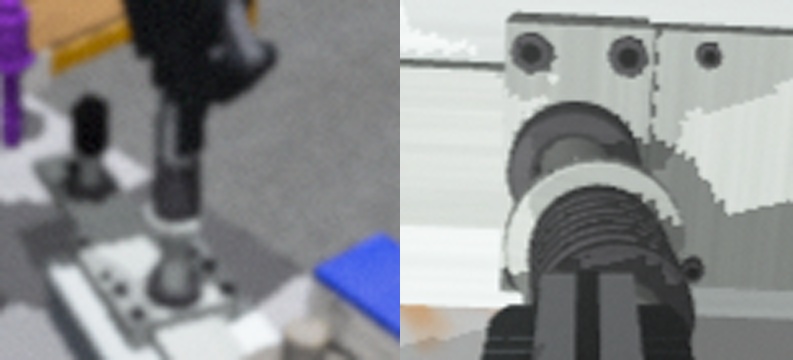

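Call:
{"api": "arm_command", "payload": {"commands": [{"dx":0.08,"dy":0,"dz":0,"twist":0},{"dx":0.16,"dy":0,"dz":0,"twist":0},{"dx":0.24,"dy":0,"dz":0,"twist":0},{"dx":0.3,"dy":0,"dz":0,"twist":0}]}}

```text
clock: 22.6
position: [0.4671, -0.0371, 0.1579]
tool_rot: [1.073, 1.56, 0.794]
force: [-0.2, -0.4, 7.8]
grip_width: -0.0002
```

```bash
python3 look3.py 25
```

```text
22.6 [ 0.46711162 -0.03708815  0.15790175] [-0.21148747 -0.37948902  7.78372371]
```

View pics/c25.png

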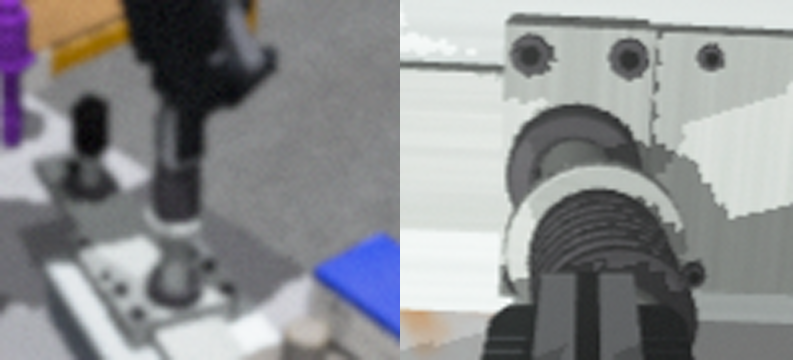

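Call:
{"api": "arm_command", "payload": {"commands": [{"dx":0.07,"dy":0,"dz":0,"twist":0},{"dx":0.14,"dy":0,"dz":0,"twist":0},{"dx":0.21,"dy":0,"dz":0,"twist":0}]}}

```text
clock: 22.95
position: [0.4674, -0.0372, 0.156]
tool_rot: [1.029, 1.56, 0.749]
force: [-2.1, -1.5, 12.0]
grip_width: 0.0002
```

```bash
python3 look3.py 26;python3 - <<'E'
from h import *
crop('pics/wrist26.png','pics/w26c.png',290,160,390,260,7)
crop('pics/scene26.png','pics/s26c.png',330,190,380,240,12)
s=imaging.camera_info('scene')
for z in(.1145,.110,.106): print(z,proj(s,[.4664,-.0397,z]))
E
```

```text
22.95 [ 0.46738586 -0.03722388  0.15600848] [-2.10495936 -1.4724173  11.99457   ]
0.1145 [354.18153545 214.42809271]
0.11 [354.07173226 216.14443916]
0.106 [353.97473938 217.66054625]
```

View pics/w26c.png

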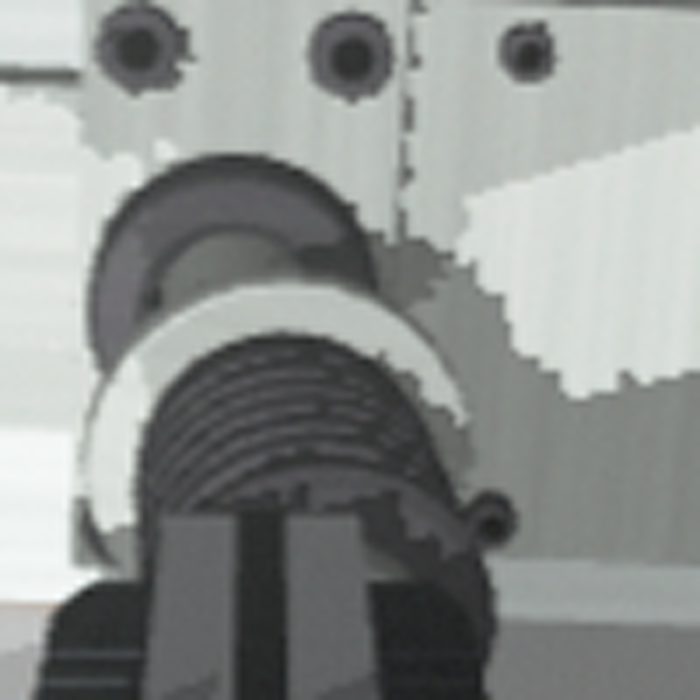

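View pics/s26c.png

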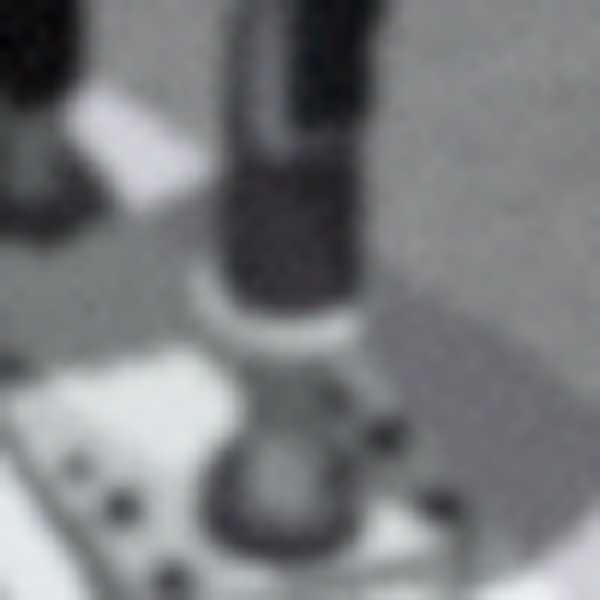

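The flange now sits about 36 mm above the bush with the nose in the deck's hole, and the force is up to 12 N with the pin still leaning +y. I'll ease off slightly and draw its top back upright through the button.

Call:
{"api": "arm_command", "payload": {"commands": [{"dx":-0.05,"dy":-0.1,"dz":0,"twist":0},{"dx":-0.07,"dy":-0.2,"dz":0,"twist":0},{"dx":-0.07,"dy":-0.3,"dz":0,"twist":0},{"dx":-0.07,"dy":-0.4,"dz":0,"twist":0},{"dx":-0.07,"dy":-0.5,"dz":0,"twist":0}]}}

```text
clock: 23.47
position: [0.4657, -0.042, 0.1564]
tool_rot: [1.068, 1.56, 0.789]
force: [0.0, 0.3, -0.3]
grip_width: 0.0
```

```bash
python3 look3.py 27
```

```text
23.4667 [ 0.46572202 -0.04204738  0.15640371] [ 0.02225051  0.25972088 -0.33712154]
```

View pics/c27.png

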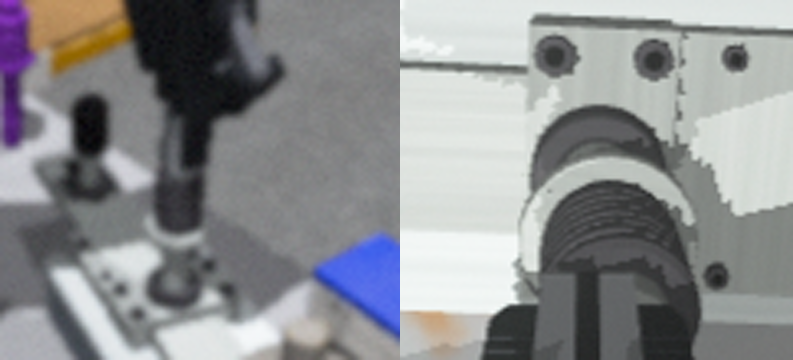

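Drawing it upright freed the pin: it dropped about 8 mm and the force went to zero. I'll recentre and press on.

Call:
{"api": "arm_command", "payload": {"commands": [{"dx":0,"dy":0.1,"dz":0,"twist":0},{"dx":0.1,"dy":0.15,"dz":0,"twist":0},{"dx":0.2,"dy":0.15,"dz":0,"twist":0},{"dx":0.3,"dy":0.15,"dz":0,"twist":0},{"dx":0.4,"dy":0.15,"dz":0,"twist":0},{"dx":0.5,"dy":0.15,"dz":0,"twist":0}]}}

```text
clock: 24.07
position: [0.4662, -0.0407, 0.1514]
tool_rot: [1.055, 1.56, 0.775]
force: [-0.1, -1.5, 3.1]
grip_width: 0.0
```

Call:
{"api": "arm_command", "payload": {"commands": [{"dx":0.1,"dy":0,"dz":0,"twist":0},{"dx":0.2,"dy":0,"dz":0,"twist":0},{"dx":0.3,"dy":0,"dz":0,"twist":0},{"dx":0.4,"dy":0,"dz":0,"twist":0}]}}

```text
clock: 24.4
position: [0.4662, -0.0407, 0.1472]
tool_rot: [1.057, 1.56, 0.777]
force: [-0.4, -1.1, 4.5]
grip_width: -0.0
```

```bash
python3 look3.py 28
```

```text
24.4 [ 0.46621244 -0.04072502  0.14724942] [-0.43091609 -1.09024166  4.53765087]
```

View pics/c28.png

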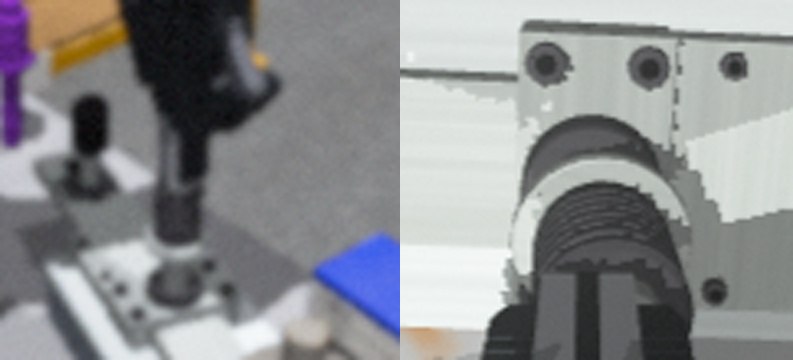

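Descending with only 4.5 N. Continuing.

Call:
{"api": "arm_command", "payload": {"commands": [{"dx":0.1,"dy":0,"dz":0,"twist":0},{"dx":0.2,"dy":0,"dz":0,"twist":0},{"dx":0.3,"dy":0,"dz":0,"twist":0},{"dx":0.4,"dy":0,"dz":0,"twist":0},{"dx":0.5,"dy":0,"dz":0,"twist":0}]}}

```text
clock: 24.92
position: [0.4662, -0.0407, 0.1421]
tool_rot: [1.072, 1.56, 0.793]
force: [-1.1, -1.0, 3.6]
grip_width: -0.0002
```

Call:
{"api": "arm_command", "payload": {"commands": [{"dx":0.1,"dy":0.02,"dz":0,"twist":0},{"dx":0.2,"dy":0.03,"dz":0,"twist":0},{"dx":0.3,"dy":0.05,"dz":0,"twist":0},{"dx":0.4,"dy":0.05,"dz":0,"twist":0},{"dx":0.5,"dy":0.05,"dz":0,"twist":0}]}}

```text
clock: 25.33
position: [0.4664, -0.0402, 0.137]
tool_rot: [1.07, 1.56, 0.791]
force: [-0.6, -1.1, 4.1]
grip_width: 0.0
```

```bash
python3 look3.py 29
```

```text
25.3333 [ 0.46636327 -0.04018456  0.13700864] [-0.63676875 -1.13120663  4.10081247]
```

View pics/c29.png

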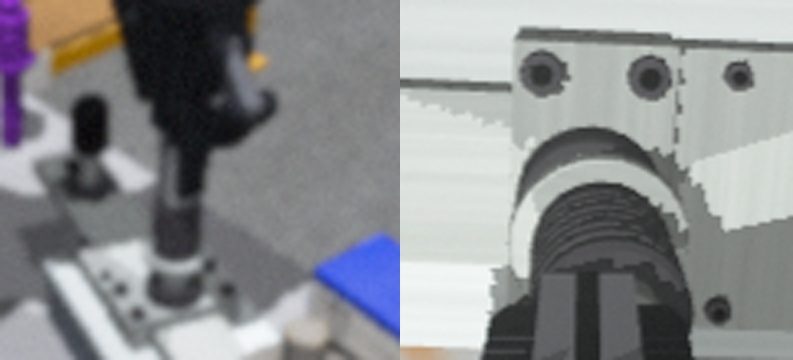

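Call:
{"api": "arm_command", "payload": {"commands": [{"dx":0.1,"dy":0,"dz":0,"twist":0},{"dx":0.2,"dy":0,"dz":0,"twist":0},{"dx":0.3,"dy":0,"dz":0,"twist":0},{"dx":0.4,"dy":0,"dz":0,"twist":0},{"dx":0.5,"dy":0,"dz":0,"twist":0},{"dx":0.6,"dy":0,"dz":0,"twist":0},{"dx":0.7,"dy":0,"dz":0,"twist":0}]}}

```text
clock: 26.02
position: [0.4663, -0.0402, 0.1299]
tool_rot: [1.077, 1.56, 0.798]
force: [-1.5, -1.6, 5.0]
grip_width: 0.0001
```

Call:
{"api": "arm_command", "payload": {"commands": [{"dx":0.08,"dy":0,"dz":0,"twist":0},{"dx":0.16,"dy":0,"dz":0,"twist":0},{"dx":0.24,"dy":0,"dz":0,"twist":0},{"dx":0.32,"dy":0,"dz":0,"twist":0},{"dx":0.4,"dy":0,"dz":0,"twist":0},{"dx":0.48,"dy":0,"dz":0,"twist":0}]}}

```text
clock: 26.52
position: [0.4663, -0.0404, 0.125]
tool_rot: [1.072, 1.561, 0.792]
force: [-0.5, -2.4, 7.3]
grip_width: 0.0
```

Call:
{"api": "arm_command", "payload": {"commands": [{"dx":0.06,"dy":0,"dz":0,"twist":0},{"dx":0.12,"dy":0,"dz":0,"twist":0},{"dx":0.18,"dy":0,"dz":0,"twist":0},{"dx":0.24,"dy":0,"dz":0,"twist":0}]}}

```text
clock: 26.85
position: [0.4663, -0.0405, 0.1226]
tool_rot: [1.069, 1.561, 0.789]
force: [-1.9, -2.4, 6.0]
grip_width: -0.0002
```

```bash
python3 look3.py 30
```

```text
26.85 [ 0.46629868 -0.04047132  0.12258965] [-1.93643374 -2.43551072  6.0249331 ]
```

View pics/c30.png

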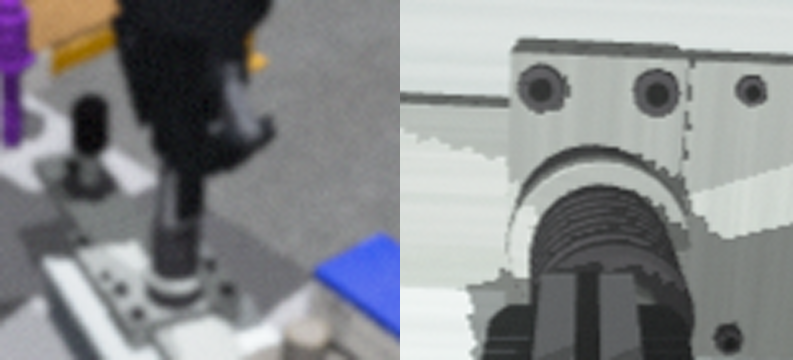

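Call:
{"api": "arm_command", "payload": {"commands": [{"dx":0.05,"dy":0,"dz":0,"twist":0},{"dx":0.1,"dy":0,"dz":0,"twist":0},{"dx":0.15,"dy":0,"dz":0,"twist":0},{"dx":0.2,"dy":0,"dz":0,"twist":0}]}}

```text
clock: 27.28
position: [0.4664, -0.0409, 0.1209]
tool_rot: [1.023, 1.561, 0.743]
force: [-5.9, -5.2, 26.7]
grip_width: 0.0002
```

It is seated: TCP at 0.1209 matches the predicted 0.121, and the force rises sharply. Releasing straight up.

Call:
{"api": "arm_command", "payload": {"commands": [{"dx":-0.15,"dy":0,"dz":0,"twist":0},{"dx":-0.4,"dy":0,"dz":0,"twist":0},{"dx":-0.8,"dy":0,"dz":0,"twist":0},{"dx":-1.6,"dy":0,"dz":0,"twist":0},{"dx":-3,"dy":0,"dz":0,"twist":0},{"dx":-5,"dy":0,"dz":0,"twist":0},{"dx":-7,"dy":0,"dz":0,"twist":0},{"dx":-9,"dy":0,"dz":0,"twist":0},{"dx":-10,"dy":0,"dz":0,"twist":0},{"dx":-10,"dy":0,"dz":0,"twist":0}]}}

```text
clock: 28.12
position: [0.4665, -0.0415, 0.2233]
tool_rot: [0.867, 1.558, 0.587]
force: [-0.9, -0.2, -0.4]
grip_width: 0.0001
```

```bash
python3 look3.py 31; python3 - <<'E'
from h import *
s=imaging.camera_info('scene')
crop('pics/scene31.png','pics/s31c.png',310,160,440,290,6)
crop('pics/wrist31.png','pics/w31c.png',260,120,400,270,5)
for z in(.072,.077,.119,.113): print(z,proj(s,[.4664,-.0397,z]))
E
```

```text
28.1167 [ 0.46654391 -0.04149856  0.22333514] [-0.8849581  -0.2187223  -0.41005225]
0.072 [353.1727714  230.19620166]
0.077 [353.28824582 228.39120748]
0.119 [354.2920722  212.70027976]
0.113 [354.14485324 215.0014766 ]
```

View pics/s31c.png

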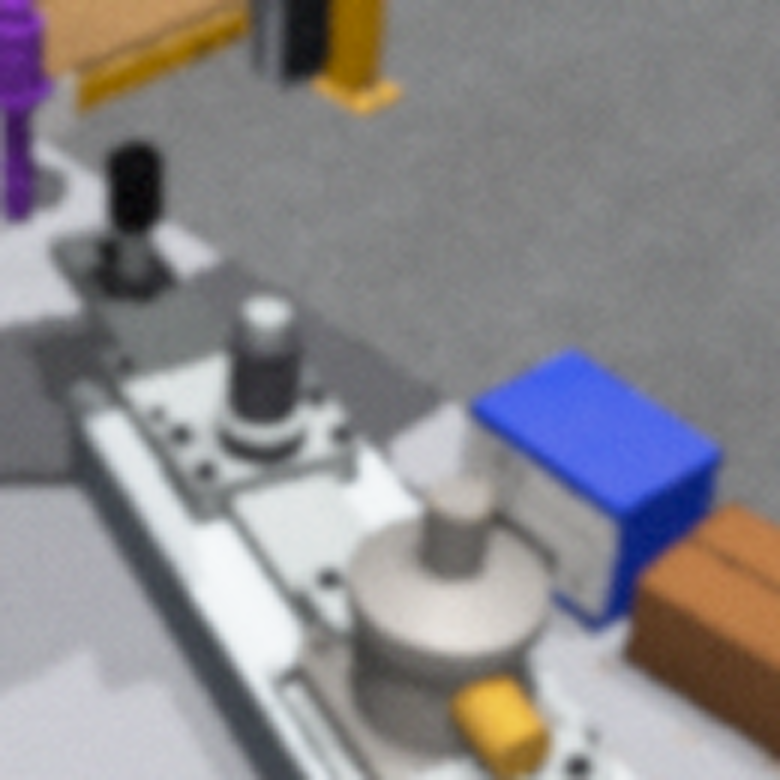

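View pics/w31c.png

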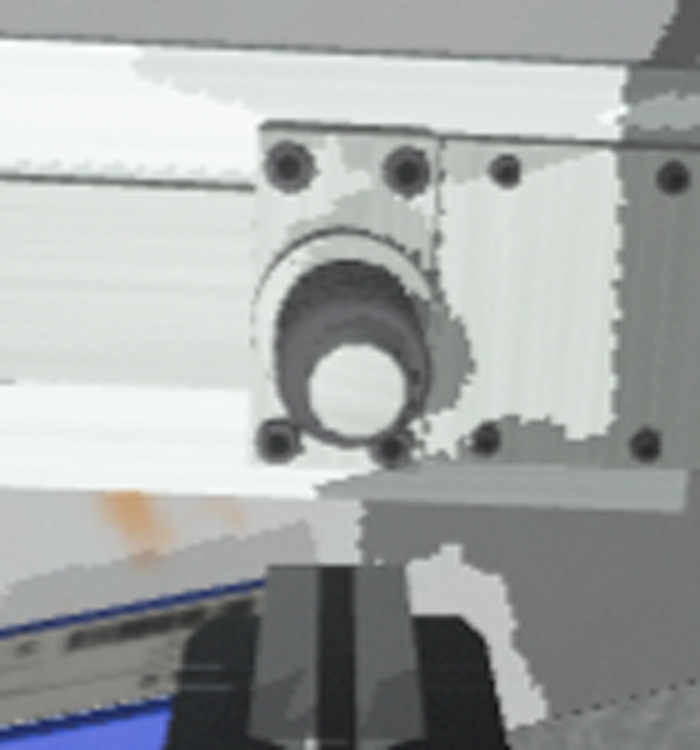

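The flange lies on the bush. The button's top is at scene v≈211, against 212.7 predicted for out and 215.0 for in, so it has sprung out and the balls are locked. The pump is in place. Handing in.

```bash
python3 - <<'E'
from h import *
st=sensors.observe();print(st['clock'],st['force'])
print(order.job_done())
E
```

```text
28.2167 [-0.24155969 -0.30869842 -0.71225471]
the job is handed in; nothing more can be done
None
```

The job is handed in at 28.2 s. The ball-lock pin is home in the cradle's bush with its button out, and the robot is touching nothing.

- **Steps:** I took the pin from the block and stood it in the bush. I pushed the slide by its grip until the pin dropped into the hole and the slide stopped, at 9 N. Then I pressed the pin home by its button and let go.
- **Hitch:** After dropping, the pin leaned about 4° and the push rose to 12 N with the pin about 36 mm above home. I eased off and drew its top upright through the button. It then slid about 8 mm on its own and went down at 4 to 7 N. The force reached 27 N for a moment when the flange met the bush.
- **Last checks:** The tool height at home was 0.1209 m, against 0.121 m predicted. The flange lies on the bush in both the scene and wrist views. The button's top is at scene row 211, which fits "out" (212.7) rather than "in" (215.0). The pump looks unmoved.
- **Not checked:** I did not tug the pin to prove the lock. The button's position is the only evidence that the balls are out.

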